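# Press the hidden reset of the handpiece power unit

## Task

Swing the guard on the grey power unit out past its detent to the end of its travel. Then pick up the probe lying on the table, lay it tip-down in the slanted wooden rest and let go; take it again so that you can hold it upright, tip down, feel along the floor of the groove that the guard covered for the hidden reset hole, and push the reset pin fully down with the tip. Finally put the probe back tip-down in the slanted rest and let go, leaving the guard out and the other things on the table where they are.

Things in the scene. Friction and masses are not known exactly. Their poses are not given: they have to be found in the camera images.
- power_unit: Fixed grey metal box 110 (x) x 170 (y) x 50 (z) mm on the table; origin: centre of its underside, z up. A narrow groove runs along y in the middle of its top. A dial, a switch and a socket on its front (-x) face stand up to 13 mm proud.
- groove (a point): Centre of the groove's black floor, 36 mm above the table; axes as power_unit. Groove: 14 mm wide (x), 70 mm long (y), 14 mm deep. The reset hole (full width, 11 mm long) is filled flush by a black pin and cannot be seen; its centre is anywhere from y = -22 to +22 mm. A tip sliding with 2 to 10 N downward sinks in there and catches on the hole's far edge.
- reset_pin (a joint): How far the reset pin is pushed down: 0 = flush with the groove floor, 0.008 m = fully down (8 mm). It yields to about 1 N and stays down where it is left.
- guard (a joint): Angle (rad) of the guard, a flat arm over the groove (54 to 60 mm above the table, 18 mm wide). 0 = along the unit's -y; starts at 0 to 0.3; grows counter-clockwise seen from above, out over the unit's +x edge; 1.57 = end stop, along +x. A sprung ball resists from 1.05 to 1.3 (1 to 3 N at the knob) and holds the arm past 1.45. Before that it stays where left.
- guard_pivot (a point): On the guard's vertical pivot axis, 80 mm above the table (x = 0, y = +50 mm of the power unit).
- guard_knob (a point): On the axis of the guard's upright round black knob, 14 mm diameter, from 60 to 90 mm above the table; this point is at 80 mm height, 90 mm from the pivot.
- probe: Loose probe, about 60 g, 168 mm long: light wooden handle 16 x 16 mm square, 90 mm long, and on its centre line a steel rod, 6 mm diameter, 78 mm long with a blunt flat tip. Starts lying flat. y runs from handle to tip, z up as it lies. Origin: on the underside at the rod end of the handle; centre line at z = +8 mm, handle y = -90 to 0, tip y = +78 mm. Balances 20 mm into the handle.
- probe_tip (a point): The very end of the probe's tip, on its centre line; axes as the probe.
- probe_rest: Fixed dark wooden rest: foot plate 70 x 110 x 8 mm and an open trough rising at 45 degrees towards its own -y. Origin: underside of the foot, in the trough's middle plane x = 0; z up. Trough 22 mm wide inside, 32 outside, 120 mm long, walls 10 mm and end stop 24 mm above its flat floor. The handle lies flat on the floor; with the tip at the end stop its upper 48 mm stick out.
- rest_foot (a point): Middle of the trough's floor at its low end, at the end stop (y = +40, z = 16 mm of the rest; axes as the rest). The floor runs up from here along (0, -0.707, +0.707) of the rest; a probe lying in it has its centre line 8 mm above the floor, square to the slope.
- fold_lamp_mid: Obstacle, fixed: white folding desk lamp, 254 mm tall, origin under its column; its head reaches about 0.2 m to the left (+y) at that height. Go round it on the robot's side (x below 0.47).
- vice: Obstacle, fixed: small blue bench vice, about 190 mm long, 92 mm tall, in front of the rest and the probe; origin under its centre.
- flux_jar: Bystander: small glass jar, 40 mm diameter, 39 mm tall; origin under its centre. Leave it.
- wax_tin: Bystander: round wooden box, 63 mm diameter, 23 mm tall; origin under its centre. Leave it.
- graver: Bystander: graver with bulbous wooden handle, 25 x 94 x 25 mm, lying; origin under its centre. Leave it.
- file_a: Bystander: short file with round wooden handle, 20 x 104 x 21 mm, lying; origin under its centre. Leave it.

How it is judged (in metres and radians):
On the way, in this order (a step that is already met when the one before it is completed fails the run):
1. the guard is swung out to the end of its travel, past the detent (value of joint guard above 1.45 rad), for 0.2 s.
2. the probe stands tip-down in the slanted rest, let go (x of probe_tip in the frame of probe_rest between -0.012 and 0.012 m and y of probe_tip in the frame of probe_rest between 0 and 0.055 m and z of probe_tip in the frame of probe_rest below 0.06 m and angle between probe's own y axis and vertical between 2.1 and 2.6 rad and linear speed of probe below 0.02 m/s and contact force between probe and probe_rest above 0.05 N and contact force between the fingers and probe below 0.05 N), for 0.2 s.
3. the probe's tip, in the groove, has pushed the reset pin down at least 6 of its 8 mm, the probe held within 42 degrees of upright (value of joint reset_pin above 0.006 m and x of probe_tip in the frame of power_unit between -0.01 and 0.01 m and z of probe_tip in the frame of power_unit below 0.038 m and angle between probe's own y axis and vertical above 2.4 rad and value of joint guard above 1.45 rad), for 0.1 s.
At the end, for the whole second after the job is handed in: The guard stands past its detent (over 1.45 rad), the reset pin is at least 6 mm down, and the probe rests tip-down in the trough of the slanted rest (leaning 30 to 60 degrees from upright, tip within 12 mm of the trough's middle plane, in its lower part), released and at rest (all of step 2 and value of joint guard above 1.45 rad and value of joint reset_pin above 0.006 m); the robot touches nothing.
It fails at once if the flux jar, wax box, graver or short file is moved more than 30 mm (distance of any of flux_jar, wax_tin, graver, file_a from where it was at the start of the episode above 0.03 m).
It also fails if it takes over 72 s, if anything falls off the work surface, if the arm or the gripper's body presses on something with over 40 N, if the wrist force passes 120 N, or if a joint passes its speed limit or range.

## Robot

A 6-joint arm with a two-finger parallel gripper is mounted at the origin on a cart in front of the work surface, level with it; the furniture and walls round the work are solid. World frame = base frame: x ahead of the robot, y to its left, z up, the work surface at z = 0. Lengths are in mm, angles in degrees, forces in N, time in s.
With the tool pointing down it reaches from about 350 to 775 mm from the base axis. Payload 5.5 kg.
Tool frame: the origin (TCP) lies at the very end of the fingers, on their centre line; the grasp point (between the pads) lies 19 mm behind it (bot.pinch_z is the distance from the TCP to the grasp point, in mm); z points along the fingers, y is the direction in which the jaws open and shut (so a half turn about z gives the same grasp; the last joint's range is limited). The gripper opens to 85 mm and grips with 20 to 120 N. Pads are 22 mm wide; open, the fingers measure 114 mm over their backs; the gripper's body (76 mm by 85 mm) begins 54 mm behind the grasp point. The pads swing forward as they close: fully open they stand 13 mm farther back than shut.
Start: joints at [67.059, 17.945, 2.641, 74.691, 0, 82.002], TCP at [148.289, 555.592, 231.323] pointing down, gripper open.
Joint ranges: [-158.12, 158.12], [-49.38, 96.58], [-58.88, 72.47], [-126.05, 133.96], [-84.25, 85.87], [-180, 180]. Speed limits (degrees/s): [147.25, 147.25, 180, 180, 180, 180].

## Interface

Orientations are given as a 3x3 rotation matrix whose columns are the frame's x, y, z axes.
In Python, from workcell import bot gives the robot as it stands.
- The arm moves only by the tool arm_command, never from a script. Its argument "increments" is a list of rows, each an object of numbers: "x", "y", "z": the shift along the tool's x, y, z scaled (see below); "rx", "ry", "rz": the turn, a rotation vector about the tool's x, y, z scaled (see below). In form: [{"x": .., "y": .., "z": .., "rx": .., "ry": .., "rz": ..}, ...]. A call has 1 to 10 rows; each row is the pose to reach, as a shift and turn from the pose commanded when the call began, along the tool's axes at that moment, turning the shorter way round; what a row does not reach only later rows make up. The controller multiplies each number of a shift by 80 mm and each number of a turn by 360 degrees. A row lasts 1/12 s, in which the tool goes at most 41.7 mm and 7.16 degrees, less where a joint would pass 70% of its speed; a pose out of reach is approached as far as the arm can. A call with a number of a shift or a turn outside -1 to 1 is refused whole. A call with a gripper value outside its range is refused whole. "jaw" is the closure, from 0 (fully open) to 1 (shut), set as the call begins (left out, the last holds). The fingers move at their own pace and stop on an object; the grip force is fixed at half the most. Time passes only in rows, so rows that repeat a pose let the fingers close. It gives the time, the measured TCP pose, the force and the opening at its end, in the units of the state.
- bot.get_state(): the state, without advancing time (a new reading comes with each control period).
- bot.capture(name): name is "scene" or "top"; returns (picture, depth): 480x640x3 uint8, red, green, blue; 480x640 float32, mm along the optical axis (not along the pixel's ray), 0 where there is no reading.
- bot.camera_params(name): a dict with "fov_y" (degrees; the focal length in pixels is half the picture's height over the tangent of half this angle, whatever the lens; pixels are square), "cx", "cy" (the principal point, pixels), "D" ([k1, k2, p1, p2, k3] as OpenCV has them; the pictures are not rectified), "world_from_camera" (4x4, takes a point from camera to world coordinates). Camera axes: x right, y down, z forward; pixel columns grow to the right and rows downward; lengths in mm; the calibration is good to about 2 mm. A picture is of the moment at which its call begins. camera_params takes no time and is no camera call.
- bot.sign_off(): hands the job in, once; it reports no verdict.
The state is a dict: "time_s": time; "joint_pos": joint angles; "joint_vel": joint speeds; "tau": joint torques, N m; "position": TCP position; "ee_rot": TCP orientation; "wrist_force": force on the tool from outside, world axes, zero at the start; "torque": the same for the moment, N m; "opening": opening from 0.0 (shut) to 1.0 (fully open).
Only numpy, scipy, OpenCV 4.12 (cv2) and the standard library are available. Lean on these libraries where they do the work, as an engineer would, in place of code of your own. Each camera call takes 0.05 s, during which the arm holds its last target. There are 200 camera calls.

## Working session

There is one attempt and no reset: what is moved stays moved. The work goes in short steps, Python scripts to look and compute and a tool call to move; the robot and the scene stay as the last step left them, time stands still between calls to the robot, and variables do not carry over. Pictures are saved under pics/ and viewed, about 8 in all and at most 12, crops included, and the job is handed in when it is done.

Besides the shell and the picture viewer there is one more tool, called after "Call:" by a JSON object that holds its "api" and its "payload". arm_command: Moves the arm, as the interface text tells. Shifts and turns lie within -1 to 1; 1 stands for 80 mm of shift or 360 degrees of turn. Its arguments: {"type":"object","properties":{"increments":{"type":"array"},"jaw":{"type":"number"}},"required":["increments"]}

```bash
ls; mkdir -p pics
cat > h.py <<'E'
import numpy as np, cv2
from workcell import bot
def K(n):
    p=bot.camera_params(n); f=240/np.tan(np.radians(p['fov_y']/2))
    return np.array([[f,0,p['cx']],[0,f,p['cy']],[0,0,1.]]),np.array(p['D'],float),np.array(p['world_from_camera'])
def rays(n,uv):
    k,D,T=K(n); q=cv2.undistortPoints(np.array(uv,float).reshape(-1,1,2),k,D)[:,0]
    return np.c_[q,np.ones(len(q))],T
def cloud(n,depth):
    v,u=np.mgrid[:480,:640]; r,T=rays(n,np.c_[u.ravel(),v.ravel()])
    P=r*depth.reshape(-1,1); return (P@T[:3,:3].T+T[:3,3]).reshape(480,640,3)
def proj(n,P):
    k,D,T=K(n); Ti=np.linalg.inv(T)
    return cv2.projectPoints(np.array(P,float).reshape(-1,1,3),cv2.Rodrigues(Ti[:3,:3])[0],Ti[:3,3],k,D)[0][:,0]
def onz(n,uv,z):
    r,T=rays(n,uv); d=r@T[:3,:3].T; return T[:3,3]+d*((z-T[2,3])/d[:,2])[:,None]
def rel(p,R=None):
    "increments for a target pose from current (measured) pose"
    s=bot.get_state(); R0=np.array(s['ee_rot']); d=R0.T@(np.array(p)-np.array(s['position']))/80
    w=cv2.Rodrigues(R0.T@np.array(R))[0].ravel()/2/np.pi if R is not None else np.zeros(3)
    return np.round(d,3),np.round(w,4)
E
python3 - <<'E'
from h import *
for n in('scene','top'):
    im,d=bot.capture(n); cv2.imwrite(f'pics/{n}0.png',im[:,:,::-1]); np.savez(f'{n}0.npz',im=im,d=d)
    p=bot.camera_params(n); print(n,p['fov_y'],np.round(p['world_from_camera'],2).tolist())
s=bot.get_state(); print(s['ee_rot'],s['position'],s['time_s'],bot.pinch_z)
E
```

```text
pics
scene 49.20108558330949 [[0.54, -0.39, 0.75, -415.15], [-0.84, -0.27, 0.46, -515.21], [0.03, -0.88, -0.47, 680.19], [0.0, 0.0, 0.0, 1.0]]
top 54.82838162457339 [[-0.03, -0.98, 0.21, 335.05], [-1.0, 0.03, -0.0, 68.98], [-0.0, -0.21, -0.98, 1095.91], [0.0, 0.0, 0.0, 1.0]]
[[-9.66183643e-01  2.57854185e-01 -6.21853186e-04]
 [ 2.57854847e-01  9.66182490e-01 -1.50821360e-03]
 [ 2.11924471e-04 -1.61755917e-03 -9.99998669e-01]] [148.10665354 555.1399136  230.48399341] 0.1 18.700000000000003
```

View pics/scene0.png

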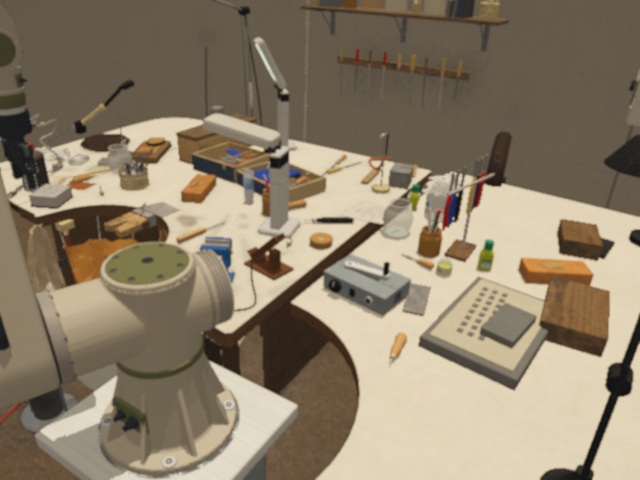

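View pics/top0.png

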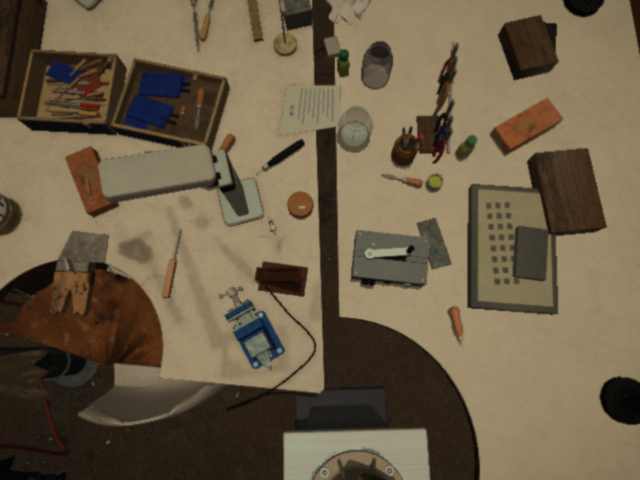

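The scene view shows the unit at about (368,283), the lamp at (280,190), the rest at (268,258) and the vice at (215,258). In the top view, the unit is at (390,258), the guard knob at (410,250), the rest at (282,278), the vice at (255,335), the lamp base at (240,200), and the probe at (172,265) with its tip up at about (180,232). I'll zoom in and rectify.

Run:
```python
from h import *
z=np.load('top0.npz'); im,d=z['im'],z['d']
def crop(u,v,w,h,s): return cv2.resize(im[v:v+h,u:u+w],None,fx=s,fy=s,interpolation=cv2.INTER_CUBIC)
a=crop(340,215,100,75,4); b=crop(145,220,100,75,4); c=crop(220,250,100,75,4)
z2=np.load('scene0.npz')['im']; e=cv2.resize(z2[225:300,235:335],None,fx=4,fy=4,interpolation=cv2.INTER_CUBIC)
o=np.vstack([np.hstack([a,b]),np.hstack([c,e])]); o=np.clip(o.astype(float)*1.5,0,255).astype(np.uint8)
cv2.imwrite('pics/crops.png',o[:,:,::-1])
P=cloud('top',d)
def show(name,u0,u1,v0,v1,lo,hi):
    Q=P[v0:v1,u0:u1].reshape(-1,3); Q=Q[(Q[:,2]>lo)&(Q[:,2]<hi)]
    if len(Q)<5: print(name,len(Q));return
    r=cv2.minAreaRect(Q[:,:2].astype(np.float32)); print(name,len(Q),np.round(Q.mean(0),1),'rect',np.round(r[0],1),np.round(r[1],1),round(r[2],1))
show('unit top',345,435,220,292,42,53)
show('guard',345,435,220,292,54,66)
show('knob',345,435,220,292,75,100)
show('probe',150,190,222,305,4,30)
show('rest',245,320,250,305,4,14)
show('rest hi',245,320,250,305,20,140)
show('rest top',245,320,250,305,80,140)
show('vice',220,295,280,375,20,140)
show('lamp',90,270,130,230,150,300)
print(P[222:300:6,160:190:6,2].round())
```

```text
unit top 2872 [528.6 -96.2  49.4] rect [526.4 -96.2] [170.  122.4] 81.8
guard 397 [539.5 -86.2  59.2] rect [533.7 -95.6] [157.9 105.1] 84.8
knob 38 [ 541.5 -135.9   87.9] rect [ 542.5 -136.4] [13.4 12.3] 6.7
probe 435 [522.  420.4  12.6] rect [540.2 425.6] [197.8  85.7] 0.7
rest 781 [485.9 151.9   7.7] rect [494.9 152.6] [166.3 122.4] 88.1
rest hi 680 [492.1 163.6  61.9] rect [467.3 172.7] [117.   93.1] 81.5
rest top 224 [483.4 135.6  93.5] rect [472.  173.2] [ 45.6 140.1] 22.8
vice 2016 [384.1 220.3  70.5] rect [405.6 226.1] [158.4 197.6] 73.3
lamp 5144 [662.7 335.  272.3] rect [700.2 360. ] [150.3 227. ] 12.8
[[ 1.  1. -2. -3. -1.]
 [-2.  1. -2. -1.  2.]
 [ 1. -2. -4. 11.  2.]
 [-2. -0.  1. 12.  4.]
 [-1.  3. -1. -3. -4.]
 [ 1. -2. -1. -3.  2.]
 [ 0.  2. 16. -4.  0.]
 [ 2. -2. 15. -2. -1.]
 [ 0. -2. 15.  2.  0.]
 [-2. 16. 15. -0. -3.]
 [ 0. 17.  8. -2. -3.]
 [-3. 15. -2. -3.  1.]
 [-1. 12. -3.  0.  0.]]
```

View pics/crops.png

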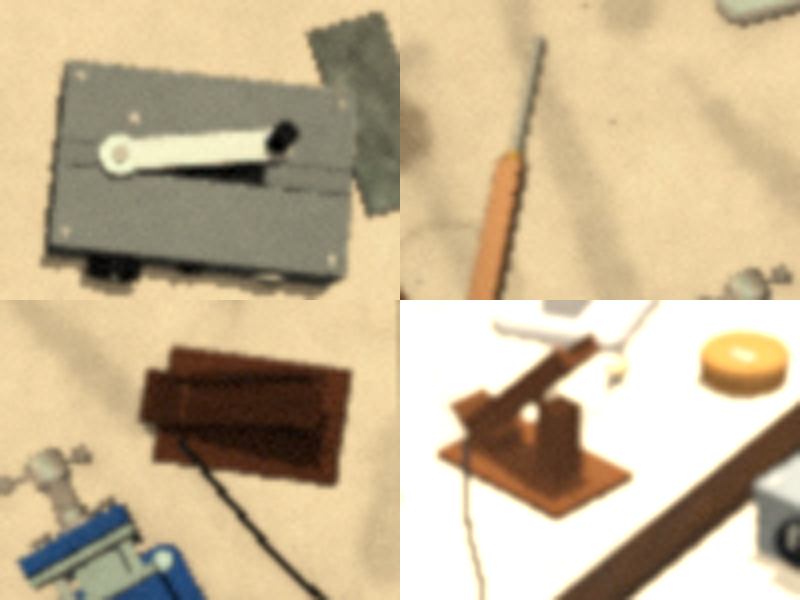

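Run:
```python
from h import *
d=np.load('top0.npz')['d']; P=cloud('top',d)
f=lambda pts,o:[(o[0]+x/4,o[1]+y/4) for x,y in pts]
U=onz('top',f([(68,62),(355,92),(340,278),(50,247)],(340,215)),50); print('unit',U.round(1))
print('edges',[np.linalg.norm(U[i]-U[(i+1)%4]).round(1) for i in range(4)], U.mean(0).round(1))
e=(U[1]-U[0])+(U[2]-U[3]); print('yaw of -y dir',np.degrees(np.arctan2(e[1],e[0])))
e=(U[0]-U[3])+(U[1]-U[2]); print('yaw of x dir',np.degrees(np.arctan2(e[1],e[0])))
print('pivot',onz('top',f([(120,154)],(340,215)),62),'screws',onz('top',f([(81,75),(343,104),(332,259),(66,231)],(340,215)),50).round(1).tolist())
print('groove ends',onz('top',f([(265,178)],(340,215)),50))
Q=P[222:305,150:190].reshape(-1,3); 
Q=Q[(Q[:,2]>12)&(Q[:,2]<20)]; m=Q[:,:2]; c=np.median(m,0); Q=m[np.linalg.norm(m-c,axis=1)<70]
vx,vy,x0,y0=cv2.fitLine(Q.astype(np.float32),cv2.DIST_HUBER,0,.01,.01).ravel(); print('handle line',vx,vy,x0,y0, 'extent',np.percentile((Q-[x0,y0])@[vx,vy],[0,2,98,100]))
print('tip,junction',onz('top',[(145+139/4,230)],11),onz('top',[(173.3,258.75)],8))
R=onz('top',[(263,262),(308,267.5),(304,296),(258.3,290)],8); print('rest plate',R.round(1),R.mean(0))
print([np.linalg.norm(R[i]-R[(i+1)%4]).round(1) for i in range(4)])
e=(R[0]-R[1])+(R[3]-R[2]); print('rest y yaw',np.degrees(np.arctan2(e[1],e[0])))
# upper trough rim
Q=P[250:305,245:320].reshape(-1,3);
for lo in range(20,130,15):
    S=Q[(Q[:,2]>lo)&(Q[:,2]<=lo+15)]; print(lo,len(S),np.median(S,0).round(1) if len(S) else '', np.ptp(S[:,0]).round() if len(S) else '')
```

```text
unit [[ 595.6  -22.3   50. ]
 [ 572.8 -187.5   50. ]
 [ 465.  -170.4   50. ]
 [ 487.4   -7.    50. ]]
edges [np.float64(166.8), np.float64(109.1), np.float64(164.9), np.float64(109.3)] [530.2 -96.8  50. ]
yaw of -y dir -97.82688036475572
yaw of x dir -8.500626091209327
pivot [[537.84397604 -48.30976545  62.        ]] screws [[587.6, -29.5, 50.0], [565.9, -180.0, 50.0], [476.0, -166.7, 50.0], [496.3, -16.6, 50.0]]
groove ends [[ 523.76737789 -132.0067335    50.        ]]
handle line 0.98488873 -0.17318824 504.58228 421.90582 extent [-46.7305166  -44.81299894  45.58053517  58.22514705]
tip,junction [[619.06426156 402.2606083   11.        ]] [[549.37947897 415.9736043    8.        ]]
rest plate [[535.2 201.9   8. ]
 [518.8  94.8   8. ]
 [451.3 105.8   8. ]
 [468.5 213.1   8. ]] [493.44246493 153.90391589   8.        ]
[np.float64(108.3), np.float64(68.4), np.float64(108.7), np.float64(67.6)]
rest y yaw 81.07266414590939
20 176 [502.5 202.4  28.5] 41.0
35 88 [498.4 175.   42.8] 37.0
50 104 [492.9 161.7  58.3] 76.0
65 88 [492.3 145.4  72.7] 78.0
80 126 [486.2 133.3  88.8] 80.0
95 98 [487.7 117.   99.8] 34.0
110 0  
125 0
```

The power unit is centred at about (530,-97) with a yaw of about -8°, and the guard is at about 0.19 rad. The rest is at (493,154), with its y axis at a yaw of 81° and the stop on the +y side. The probe's junction is at (549,414), pointing (0.985,-0.17).

Call:
{"api": "arm_command", "payload": {"increments": [{"x":-0.5,"y":-0.5},{"x":-1,"y":-1},{"x":-1,"y":-1},{"x":-1,"y":-1}], "jaw": 0.6}}

```text
schema error: expected keys x, y, z, rx, ry, rz
```

Call:
{"api": "arm_command", "payload": {"increments": [{"x":-0.5,"y":-0.5},{"x":-1,"y":-1},{"x":-1,"y":-1}]}}

```text
schema error: expected keys x, y, z, rx, ry, rz
```

Call:
{"api": "arm_command", "payload": {"increments": [{"x":-0.5,"y":-0.5},{"x":-1,"y":-1},{"x":-1,"y":-1}]}}

```text
schema error: expected keys x, y, z, rx, ry, rz
```

All six keys are required in each row.

Call:
{"api": "arm_command", "payload": {"increments": [{"x":-0.33,"y":-0.33,"z":0,"rx":0,"ry":0,"rz":0},{"x":-0.67,"y":-0.67,"z":0,"rx":0,"ry":0,"rz":0},{"x":-1,"y":-1,"z":0,"rx":0,"ry":0,"rz":0}], "jaw": 0.6}}

```text
time_s: 0.35
position: [204.9, 456.4, 230.4]
ee_rot: [[-0.967, 0.256, -0.001], [0.256, 0.967, -0.001], [0.0, -0.001, -1.0]]
wrist_force: [1.1, -0.4, 0.6]
opening: 0.606
```

Call:
{"api": "arm_command", "payload": {"increments": [{"x":-0.33,"y":-0.33,"z":0,"rx":0,"ry":0,"rz":0},{"x":-0.67,"y":-0.67,"z":0,"rx":0,"ry":0,"rz":0},{"x":-1,"y":-1,"z":0,"rx":0,"ry":0,"rz":0}]}}

```text
time_s: 0.6
position: [261.8, 357.9, 230.9]
ee_rot: [[-0.966, 0.257, -0.0], [0.257, 0.966, -0.0], [0.0, -0.0, -1.0]]
wrist_force: [0.7, -0.3, -0.1]
opening: 0.401
```

Call:
{"api": "arm_command", "payload": {"increments": [{"x":-0.33,"y":-0.33,"z":0,"rx":0,"ry":0,"rz":0},{"x":-0.67,"y":-0.67,"z":0,"rx":0,"ry":0,"rz":0},{"x":-1,"y":-1,"z":0,"rx":0,"ry":0,"rz":0}]}}

```text
time_s: 0.85
position: [318.5, 260.0, 231.1]
ee_rot: [[-0.966, 0.257, -0.0], [0.257, 0.966, -0.0], [0.0, -0.0, -1.0]]
wrist_force: [1.6, 0.5, -0.3]
opening: 0.401
```

Call:
{"api": "arm_command", "payload": {"increments": [{"x":-0.33,"y":-0.33,"z":0,"rx":0,"ry":0,"rz":0},{"x":-0.67,"y":-0.67,"z":0,"rx":0,"ry":0,"rz":0},{"x":-1,"y":-1,"z":0,"rx":0,"ry":0,"rz":0}]}}

```text
time_s: 1.1
position: [375.2, 162.1, 231.2]
ee_rot: [[-0.966, 0.258, -0.0], [0.258, 0.966, 0.0], [0.0, 0.0, -1.0]]
wrist_force: [0.5, 0.8, 0.7]
opening: 0.399
```

Call:
{"api": "arm_command", "payload": {"increments": [{"x":-0.33,"y":-0.33,"z":0,"rx":0,"ry":0,"rz":0},{"x":-0.67,"y":-0.67,"z":0,"rx":0,"ry":0,"rz":0},{"x":-1,"y":-1,"z":0,"rx":0,"ry":0,"rz":0}]}}

```text
time_s: 1.35
position: [432.0, 64.0, 231.1]
ee_rot: [[-0.966, 0.258, -0.0], [0.258, 0.966, 0.0], [0.0, 0.0, -1.0]]
wrist_force: [1.3, 1.0, 0.3]
opening: 0.404
```

Call:
{"api": "arm_command", "payload": {"increments": [{"x":-0.33,"y":-0.33,"z":0,"rx":0,"ry":0,"rz":0},{"x":-0.67,"y":-0.67,"z":0,"rx":0,"ry":0,"rz":0},{"x":-1,"y":-1,"z":0,"rx":0,"ry":0,"rz":0}]}}

```text
time_s: 1.6
position: [488.6, -33.9, 231.0]
ee_rot: [[-0.966, 0.258, -0.0], [0.258, 0.966, 0.0], [0.0, 0.0, -1.0]]
wrist_force: [-0.2, 0.9, -1.0]
opening: 0.398
```

Call:
{"api": "arm_command", "payload": {"increments": [{"x":-0.33,"y":-0.33,"z":0,"rx":0,"ry":0,"rz":0},{"x":-0.67,"y":-0.67,"z":0,"rx":0,"ry":0,"rz":0},{"x":-1,"y":-1,"z":0,"rx":0,"ry":0,"rz":0}]}}

```text
time_s: 1.85
position: [545.3, -131.8, 230.8]
ee_rot: [[-0.966, 0.258, -0.001], [0.258, 0.966, 0.0], [0.001, 0.0, -1.0]]
wrist_force: [0.3, 1.2, 0.4]
opening: 0.402
```

Call:
{"api": "arm_command", "payload": {"increments": [{"x":0,"y":0,"z":0.4,"rx":0,"ry":0,"rz":0.0917},{"x":0,"y":0,"z":0.8,"rx":0,"ry":0,"rz":0.0917},{"x":0,"y":0,"z":1,"rx":0,"ry":0,"rz":0.0917},{"x":0,"y":0,"z":1,"rx":0,"ry":0,"rz":0.0917},{"x":0,"y":0,"z":1,"rx":0,"ry":0,"rz":0.0917},{"x":0,"y":0,"z":1,"rx":0,"ry":0,"rz":0.0917}]}}

```text
time_s: 2.35
position: [544.3, -129.7, 150.1]
ee_rot: [[-0.668, 0.744, -0.002], [0.744, 0.668, 0.001], [0.002, -0.001, -1.0]]
wrist_force: [0.2, 1.0, 0.5]
opening: 0.401
```

Run:
```python
from h import *
print(rel([542,-136,66]), bot.get_state()['joint_pos'])
im,d=bot.capture('top'); P=cloud('top',d)
cv2.imwrite('pics/t1.png',cv2.resize(im[190:310,320:480],None,fx=4,fy=4)[:,:,::-1])
```

```text
(array([-0.042, -0.073,  1.052]), array([0., 0., 0.])) [-2.16259438e+01  1.84307962e+01 -8.26152565e+00  6.34401811e+01
  6.51618369e-03  2.64416100e+01]
```

Call:
{"api": "arm_command", "payload": {"increments": [{"x":-0.04,"y":-0.07,"z":0.4,"rx":0,"ry":0,"rz":0},{"x":-0.04,"y":-0.07,"z":0.7,"rx":0,"ry":0,"rz":0},{"x":-0.04,"y":-0.07,"z":1,"rx":0,"ry":0,"rz":0},{"x":-0.04,"y":-0.07,"z":1,"rx":0,"ry":0,"rz":0},{"x":-0.04,"y":-0.07,"z":1,"rx":0,"ry":0,"rz":0}]}}

```text
time_s: 2.82
position: [541.9, -135.5, 70.6]
ee_rot: [[-0.671, 0.742, -0.003], [0.742, 0.671, 0.001], [0.003, -0.001, -1.0]]
wrist_force: [0.8, 1.3, 0.4]
opening: 0.405
```

```bash
cat > arc.py <<'E'
from h import *
import sys
a0,a1,y0,y1,n,lead=map(float,sys.argv[1:7]); n=int(n)
s=bot.get_state(); print(np.round(s['position'],1),np.round(s['wrist_force'],1))
piv=np.array([537.6,-47.8])
for t in np.arange(1,n+1)/n:
    a=np.radians(a0+t*(a1-a0)); y=np.radians(y0+t*(y1-y0))
    ty=np.array([np.cos(y),np.sin(y),0]); R=np.c_[np.cross(ty,[0,0,-1]),ty,[0,0,-1]]
    p=piv+90*np.array([np.cos(a),np.sin(a)])+lead*ty[:2]
    dd,w=rel([*p,70],R); print(dd.round(2),w.round(3),p.round(1))
E
python3 arc.py -87 -50 42 58 9 10
```

```text
[ 541.9 -135.5   70.6] [0.8 1.3 0.4]
[-0.07  0.18  0.01] [-0.    -0.    -0.005] [ 556.  -130.2]
[-0.11  0.24  0.01] [-0.   -0.   -0.01] [ 562.1 -128.9]
[-0.14  0.31  0.01] [-0.    -0.    -0.014] [ 568.2 -127.2]
[-0.17  0.39  0.01] [-0.    -0.    -0.019] [ 574.1 -125.1]
[-0.2   0.46  0.01] [-0.    -0.    -0.024] [ 579.9 -122.5]
[-0.22  0.54  0.01] [-0.    -0.    -0.029] [ 585.5 -119.6]
[-0.23  0.62  0.01] [-0.    -0.    -0.034] [ 590.8 -116.2]
[-0.24  0.7   0.  ] [-0.    -0.    -0.039] [ 595.9 -112.4]
[-0.24  0.77  0.  ] [-0.    -0.    -0.044] [ 600.8 -108.3]
```

Call:
{"api": "arm_command", "payload": {"increments": [{"x":-0.07,"y":0.18,"z":0,"rx":0,"ry":0,"rz":-0.005},{"x":-0.11,"y":0.24,"z":0,"rx":0,"ry":0,"rz":-0.01},{"x":-0.14,"y":0.31,"z":0,"rx":0,"ry":0,"rz":-0.014},{"x":-0.17,"y":0.39,"z":0,"rx":0,"ry":0,"rz":-0.019},{"x":-0.2,"y":0.46,"z":0,"rx":0,"ry":0,"rz":-0.024},{"x":-0.22,"y":0.54,"z":0,"rx":0,"ry":0,"rz":-0.029},{"x":-0.23,"y":0.62,"z":0,"rx":0,"ry":0,"rz":-0.034},{"x":-0.24,"y":0.7,"z":0,"rx":0,"ry":0,"rz":-0.039},{"x":-0.24,"y":0.77,"z":0,"rx":0,"ry":0,"rz":-0.044}]}}

```text
time_s: 3.57
position: [602.1, -108.6, 71.2]
ee_rot: [[-0.849, 0.529, 0.0], [0.529, 0.849, 0.0], [0.0, 0.0, -1.0]]
wrist_force: [0.5, 0.3, -0.0]
opening: 0.402
```

```bash
python3 arc.py -50 -6 58 78 10 10
```

```text
[ 602.1 -108.6   71.2] [ 0.5  0.3 -0. ]
[-0.    0.08  0.02] [ 0.    -0.    -0.005] [ 605.6 -103.4]
[-0.02  0.16  0.02] [ 0.    -0.    -0.011] [610.  -98.3]
[-0.02  0.25  0.02] [ 0.    -0.    -0.016] [614.  -92.7]
[-0.02  0.33  0.02] [ 0.    -0.    -0.022] [617.7 -86.9]
[-0.02  0.42  0.02] [ 0.    -0.    -0.028] [620.8 -80.8]
[-0.    0.5   0.02] [ 0.    -0.    -0.033] [623.5 -74.4]
[0.02 0.59 0.02] [ 0.    -0.    -0.039] [625.7 -67.9]
[0.04 0.67 0.02] [ 0.    -0.    -0.044] [627.4 -61.2]
[0.08 0.75 0.02] [ 0.   -0.   -0.05] [628.5 -54.3]
[0.12 0.83 0.02] [ 0.    -0.    -0.055] [629.2 -47.4]
```

Call:
{"api": "arm_command", "payload": {"increments": [{"x":0,"y":0.08,"z":0,"rx":0,"ry":0,"rz":-0.005},{"x":-0.02,"y":0.16,"z":0,"rx":0,"ry":0,"rz":-0.011},{"x":-0.02,"y":0.25,"z":0,"rx":0,"ry":0,"rz":-0.016},{"x":-0.02,"y":0.33,"z":0,"rx":0,"ry":0,"rz":-0.022},{"x":-0.02,"y":0.42,"z":0,"rx":0,"ry":0,"rz":-0.028},{"x":0,"y":0.5,"z":0,"rx":0,"ry":0,"rz":-0.033},{"x":0.02,"y":0.59,"z":0,"rx":0,"ry":0,"rz":-0.039},{"x":0.04,"y":0.67,"z":0,"rx":0,"ry":0,"rz":-0.044},{"x":0.08,"y":0.75,"z":0,"rx":0,"ry":0,"rz":-0.05},{"x":0.12,"y":0.83,"z":0,"rx":0,"ry":0,"rz":-0.055}]}}

```text
time_s: 4.4
position: [628.6, -48.8, 71.3]
ee_rot: [[-0.977, 0.211, -0.001], [0.211, 0.977, -0.004], [-0.0, -0.005, -1.0]]
wrist_force: [-4.4, -23.1, -1.7]
opening: 0.405
```

```bash
python3 arc.py -6 -2 78 78 2 10
```

```text
[628.6 -48.8  71.3] [ -4.4 -23.1  -1.7]
[0.   0.06 0.02] [-0.001  0.    -0.   ] [629.5 -44.3]
[0.01 0.1  0.02] [-0.001  0.    -0.   ] [629.6 -41.2]
```

Call:
{"api": "arm_command", "payload": {"increments": [{"x":0,"y":0.02,"z":0,"rx":0,"ry":0,"rz":0},{"x":0,"y":0.02,"z":0,"rx":0,"ry":0,"rz":0},{"x":0,"y":0.02,"z":0,"rx":0,"ry":0,"rz":0},{"x":0,"y":-0.1,"z":0,"rx":0,"ry":0,"rz":0},{"x":0,"y":-0.13,"z":-0.3,"rx":0,"ry":0,"rz":0},{"x":0,"y":-0.13,"z":-0.7,"rx":0,"ry":0,"rz":0},{"x":0,"y":-0.13,"z":-1,"rx":0,"ry":0,"rz":0}]}}

```text
time_s: 4.98
position: [626.3, -57.6, 152.7]
ee_rot: [[-0.977, 0.213, -0.0], [0.213, 0.977, 0.001], [0.0, 0.001, -1.0]]
wrist_force: [0.9, -0.1, 1.0]
opening: 0.399
```

Call:
{"api": "arm_command", "payload": {"increments": [{"x":0.35,"y":0,"z":-0.35,"rx":0,"ry":0,"rz":0},{"x":0.7,"y":0,"z":-0.7,"rx":0,"ry":0,"rz":0},{"x":1,"y":0,"z":-0.9,"rx":0,"ry":0,"rz":0}]}}

```text
time_s: 5.23
position: [547.9, -40.2, 226.1]
ee_rot: [[-0.977, 0.212, 0.003], [0.212, 0.977, 0.0], [-0.003, 0.001, -1.0]]
wrist_force: [1.5, 0.2, 0.2]
opening: 0.399
```

Call:
{"api": "arm_command", "payload": {"increments": [{"x":0.35,"y":0.25,"z":0,"rx":0,"ry":0,"rz":0},{"x":0.7,"y":0.5,"z":0,"rx":0,"ry":0,"rz":0},{"x":1,"y":0.8,"z":0,"rx":0,"ry":0,"rz":0}]}}

```text
time_s: 5.48
position: [482.2, 39.5, 223.9]
ee_rot: [[-0.977, 0.214, 0.001], [0.214, 0.977, 0.001], [-0.001, 0.001, -1.0]]
wrist_force: [1.0, -0.5, 0.1]
opening: 0.397
```

Call:
{"api": "arm_command", "payload": {"increments": [{"x":0.35,"y":0.25,"z":0,"rx":0,"ry":0,"rz":0},{"x":0.7,"y":0.5,"z":0,"rx":0,"ry":0,"rz":0},{"x":0.9,"y":0.8,"z":0,"rx":0,"ry":0,"rz":0}]}}

```text
time_s: 5.73
position: [423.9, 117.9, 223.5]
ee_rot: [[-0.977, 0.212, -0.001], [0.212, 0.977, 0.001], [0.001, 0.0, -1.0]]
wrist_force: [0.4, 0.1, 0.4]
opening: 0.397
```

Run:
```python
from h import *
im,d=bot.capture('top'); P=cloud('top',d)
cv2.imwrite('pics/t2.png',np.clip(cv2.resize(im[200:310,330:470],None,fx=4,fy=4)*1.4,0,255).astype(np.uint8)[:,:,::-1])
Q=P[200:300,330:470].reshape(-1,3); Q=Q[(Q[:,2]>78)&(Q[:,2]<98)]; print(len(Q),np.median(Q,0))
k=np.median(Q,0)[:2]-[537.6,-47.8]; print('guard',np.arctan2(k[1],k[0])+np.radians(98.2),np.linalg.norm(k))
print(bot.get_state()['position'],bot.get_state()['ee_rot'],rel([430,400,230]))
```

```text
36 [625.42757797 -59.44487338  88.88381572]
guard 1.5820942856076858 88.5961992897118
[422.78630189 121.62211679 223.62886186] [[-0.97787711  0.20917202 -0.00185153]
 [ 0.20916397  0.97787317  0.00380752]
 [ 0.00260698  0.00333601 -0.99999104]] (array([ 0.64 ,  3.422, -0.067]), array([0., 0., 0.]))
```

View pics/t2.png

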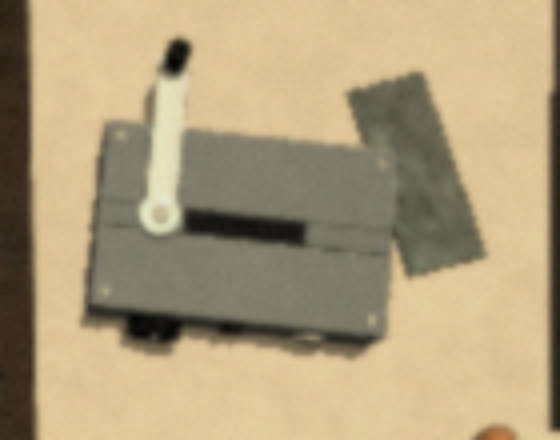

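The guard stands out along +x at about 1.58 rad, and the groove is visible from (185,222) to (305,233) in the crop. On to the probe.

Call:
{"api": "arm_command", "payload": {"increments": [{"x":0.05,"y":0.28,"z":0,"rx":0,"ry":0,"rz":0},{"x":0.1,"y":0.57,"z":0,"rx":0,"ry":0,"rz":0},{"x":0.16,"y":0.86,"z":0,"rx":0,"ry":0,"rz":0}], "jaw": 0.3}}

```text
time_s: 6.03
position: [429.0, 188.0, 223.7]
ee_rot: [[-0.977, 0.212, 0.001], [0.212, 0.977, 0.001], [-0.001, 0.001, -1.0]]
wrist_force: [1.1, 0.6, 0.3]
opening: 0.694
```

Call:
{"api": "arm_command", "payload": {"increments": [{"x":0.05,"y":0.28,"z":0,"rx":0,"ry":0,"rz":0},{"x":0.1,"y":0.57,"z":0,"rx":0,"ry":0,"rz":0},{"x":0.16,"y":0.86,"z":0,"rx":0,"ry":0,"rz":0}]}}

```text
time_s: 6.28
position: [431.2, 258.1, 223.4]
ee_rot: [[-0.977, 0.212, 0.0], [0.212, 0.977, 0.001], [0.0, 0.001, -1.0]]
wrist_force: [0.6, -0.5, -0.6]
opening: 0.703
```

Call:
{"api": "arm_command", "payload": {"increments": [{"x":0.05,"y":0.28,"z":0,"rx":0,"ry":0,"rz":0},{"x":0.1,"y":0.57,"z":0,"rx":0,"ry":0,"rz":0},{"x":0.16,"y":0.86,"z":0,"rx":0,"ry":0,"rz":0}]}}

```text
time_s: 6.53
position: [433.3, 328.0, 223.3]
ee_rot: [[-0.977, 0.212, -0.0], [0.212, 0.977, 0.001], [0.0, 0.001, -1.0]]
wrist_force: [0.9, -0.7, 0.3]
opening: 0.701
```

Call:
{"api": "arm_command", "payload": {"increments": [{"x":0.05,"y":0.28,"z":0.2,"rx":0,"ry":0,"rz":0},{"x":0.1,"y":0.57,"z":0.5,"rx":0,"ry":0,"rz":0},{"x":0.16,"y":0.86,"z":0.8,"rx":0,"ry":0,"rz":0}]}}

```text
time_s: 6.78
position: [436.1, 398.4, 159.5]
ee_rot: [[-0.977, 0.212, 0.002], [0.212, 0.977, 0.002], [-0.001, 0.002, -1.0]]
wrist_force: [0.8, -0.7, -0.2]
opening: 0.701
```

Run:
```python
from h import *
y=np.radians(79.7); ty=np.array([np.cos(y),np.sin(y),0]); R=np.c_[np.cross(ty,[0,0,-1]),ty,[0,0,-1]]
print(bot.get_state()['position'],rel([484.4,425.5,3],R), bot.get_state()['joint_pos'])
```

```text
[436.1170476  398.43179805 159.45066561] (array([-0.516,  0.454,  1.957]), array([ 0.0004,  0.0002, -0.0054])) [ 3.46097170e+01  2.12052321e+01 -2.89274928e+00  6.57479120e+01
  4.16288492e-02  4.68514597e+01]
```

Call:
{"api": "arm_command", "payload": {"increments": [{"x":-0.25,"y":0.22,"z":0.3,"rx":0,"ry":0,"rz":0},{"x":-0.51,"y":0.44,"z":0.6,"rx":0,"ry":0,"rz":-0.005},{"x":-0.51,"y":0.44,"z":1,"rx":0,"ry":0,"rz":-0.005},{"x":-0.51,"y":0.44,"z":1,"rx":0,"ry":0,"rz":-0.005},{"x":-0.51,"y":0.44,"z":1,"rx":0,"ry":0,"rz":-0.005}]}}

```text
time_s: 7.2
position: [481.1, 421.2, 77.1]
ee_rot: [[-0.983, 0.182, -0.005], [0.182, 0.983, -0.003], [0.005, -0.004, -1.0]]
wrist_force: [1.0, -0.4, -0.0]
opening: 0.705
```

Run:
```python
from h import *
y=np.radians(79.7); ty=np.array([np.cos(y),np.sin(y),0]); R=np.c_[np.cross(ty,[0,0,-1]),ty,[0,0,-1]]
print(bot.get_state()['position'],rel([484.4,425.5,3],R))
```

```text
[481.07038872 421.18717652  77.14476929] (array([-0.035,  0.064,  0.926]), array([-0.0006, -0.0007, -0.0005]))
```

Call:
{"api": "arm_command", "payload": {"increments": [{"x":-0.03,"y":0.06,"z":0.4,"rx":0,"ry":0,"rz":0},{"x":-0.03,"y":0.06,"z":0.8,"rx":0,"ry":0,"rz":0},{"x":-0.03,"y":0.06,"z":0.92,"rx":0,"ry":0,"rz":0},{"x":-0.03,"y":0.06,"z":0.92,"rx":0,"ry":0,"rz":0},{"x":-0.03,"y":0.06,"z":0.92,"rx":0,"ry":0,"rz":0}]}}

```text
time_s: 7.62
position: [486.5, 426.7, 7.5]
ee_rot: [[-0.983, 0.182, 0.001], [0.182, 0.983, 0.001], [-0.0, 0.001, -1.0]]
wrist_force: [-1.1, 0.7, -0.6]
opening: 0.703
```

Call:
{"api": "arm_command", "payload": {"increments": [{"x":0,"y":0,"z":0,"rx":0,"ry":0,"rz":0},{"x":0,"y":0,"z":0,"rx":0,"ry":0,"rz":0},{"x":0,"y":0,"z":0,"rx":0,"ry":0,"rz":0},{"x":0,"y":0,"z":0,"rx":0,"ry":0,"rz":0},{"x":0,"y":0,"z":0,"rx":0,"ry":0,"rz":0},{"x":0,"y":0,"z":0,"rx":0,"ry":0,"rz":0},{"x":0,"y":0,"z":0,"rx":0,"ry":0,"rz":0}], "jaw": 1}}

```text
time_s: 8.2
position: [487.4, 427.3, 7.7]
ee_rot: [[-0.983, 0.182, 0.003], [0.182, 0.983, 0.002], [-0.002, 0.002, -1.0]]
wrist_force: [-2.1, 0.0, 6.3]
opening: 0.164
```

Run:
```python
from h import *
s=bot.get_state(); print(s['position'],s['ee_rot'],s['opening'],s['wrist_force'])
im,d=bot.capture('top'); cv2.imwrite('pics/t3.png',np.clip(cv2.resize(im[215:325,110:250],None,fx=4,fy=4)*1.4,0,255).astype(np.uint8)[:,:,::-1])
```

```text
[487.42336931 427.27212176   7.70632012] [[-0.98322992  0.18235317  0.00250018]
 [ 0.18235799  0.98323045  0.00185767]
 [-0.0021195   0.00228245 -0.99999515]] 0.16399989014466465 [-2.08509003  0.03077926  6.27428739]
```

View pics/t3.png

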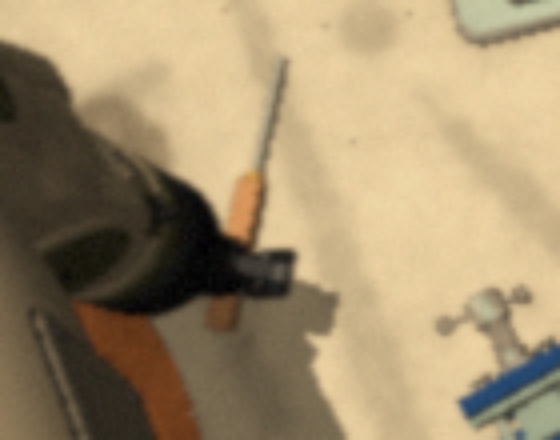

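Fingers are closed on the rear of the handle at about (255,270), but 4 mm higher than planned, so I'll regrip lower.

Call:
{"api": "arm_command", "payload": {"increments": [{"x":0,"y":0,"z":0,"rx":0,"ry":0,"rz":0},{"x":0,"y":0,"z":0,"rx":0,"ry":0,"rz":0},{"x":0,"y":0,"z":0.06,"rx":0,"ry":0,"rz":0},{"x":0,"y":0,"z":0.06,"rx":0,"ry":0,"rz":0}], "jaw": 0.5}}

```text
time_s: 8.58
position: [485.9, 426.1, -0.1]
ee_rot: [[-0.983, 0.182, -0.001], [0.182, 0.983, -0.001], [0.001, -0.001, -1.0]]
wrist_force: [-1.1, -0.7, -0.1]
opening: 0.501
```

Call:
{"api": "arm_command", "payload": {"increments": [{"x":0,"y":0,"z":0,"rx":0,"ry":0,"rz":0},{"x":0,"y":0,"z":0,"rx":0,"ry":0,"rz":0},{"x":0,"y":0,"z":0,"rx":0,"ry":0,"rz":0},{"x":0,"y":0,"z":0,"rx":0,"ry":0,"rz":0},{"x":0,"y":0,"z":0,"rx":0,"ry":0,"rz":0},{"x":0,"y":0,"z":0,"rx":0,"ry":0,"rz":0}], "jaw": 1}}

```text
time_s: 9.08
position: [486.3, 426.4, 0.8]
ee_rot: [[-0.983, 0.182, -0.0], [0.182, 0.983, -0.0], [0.0, -0.0, -1.0]]
wrist_force: [0.8, 1.2, -1.1]
opening: 0.17
```

Call:
{"api": "arm_command", "payload": {"increments": [{"x":0,"y":0,"z":-0.1,"rx":0,"ry":0,"rz":0},{"x":0,"y":0,"z":-0.3,"rx":0,"ry":0,"rz":0},{"x":0,"y":0,"z":-0.6,"rx":0,"ry":0,"rz":0},{"x":0,"y":0,"z":-1,"rx":0,"ry":0,"rz":0}]}}

```text
time_s: 9.42
position: [484.8, 425.4, 79.9]
ee_rot: [[-0.983, 0.183, -0.004], [0.183, 0.983, -0.003], [0.003, -0.003, -1.0]]
wrist_force: [-0.5, -0.4, 0.2]
opening: 0.17
```

Call:
{"api": "arm_command", "payload": {"increments": [{"x":0.2,"y":0,"z":-0.3,"rx":0,"ry":0,"rz":0},{"x":0.4,"y":0,"z":-0.6,"rx":0,"ry":0,"rz":0},{"x":0.6,"y":0,"z":-1,"rx":0,"ry":0,"rz":0}]}}

```text
time_s: 9.67
position: [438.1, 434.5, 161.3]
ee_rot: [[-0.983, 0.183, -0.002], [0.183, 0.983, -0.001], [0.001, -0.001, -1.0]]
wrist_force: [0.5, -0.3, -1.5]
opening: 0.17
```

Call:
{"api": "arm_command", "payload": {"increments": [{"x":0,"y":-0.1,"z":-0.1,"rx":0,"ry":0,"rz":-0.019},{"x":0,"y":-0.2,"z":-0.2,"rx":0,"ry":0,"rz":-0.038},{"x":0,"y":-0.3,"z":-0.3,"rx":0,"ry":0,"rz":-0.057},{"x":0,"y":-0.4,"z":-0.4,"rx":0,"ry":0,"rz":-0.076},{"x":0,"y":-0.6,"z":-0.6,"rx":0,"ry":0,"rz":-0.095},{"x":0,"y":-0.8,"z":-0.7,"rx":0,"ry":0,"rz":-0.114},{"x":0,"y":-1,"z":-0.8,"rx":0,"ry":0,"rz":-0.127}]}}

```text
time_s: 10.25
position: [424.5, 356.1, 226.4]
ee_rot: [[-0.814, -0.581, 0.001], [-0.581, 0.814, 0.001], [-0.001, -0.0, -1.0]]
wrist_force: [0.3, 0.2, -1.2]
opening: 0.17
```

```bash
cat > g.py <<'E'
from h import *
Y=np.array([.156,.988,0]); X=np.array([.988,-.156,0]); Z=np.array([0,0,1.]); O=np.array([493.4,153.9,0])
F=O+40*Y+16*Z; p=(Y-Z)/2**.5; n=(Y+Z)/2**.5
R1=np.c_[-p,-X,-n]                 # perpendicular grasp over the trough
Rf=np.c_[-Y,-X,-Z]                 # same yaw, tool down
def tcp1(s,h): return F-s*p+(8+h)*n-142*p-7*n   # tip s short of the stop, h above floor
def st():
    s=bot.get_state(); print('t',round(s['time_s'],2),np.round(s['position'],1),'f',np.round(s['wrist_force'],1),'op',round(s['opening'],3),'j',np.round(s['joint_pos'],0))
E
python3 - <<'E'
from g import *
st(); print('target',tcp1(5,4),tcp1(5,60)); print(rel([425,200,240],Rf),rel(tcp1(5,60),R1))
E
```

```text
t 10.25 [424.5 356.1 226.4] f [ 0.3  0.2 -1.2] op 0.17 j [32. 16. -1. 73.  0. -4.]
target [483.97617058  94.21574703 123.48023074] [490.15345542 133.33855102 163.07821049]
(array([ 1.129, -1.591, -0.172]), array([-1.000e-04,  2.000e-04, -1.263e-01])) (array([ 0.953, -2.743,  0.79 ]), array([ 0.0495,  0.1184, -0.1197]))
```

Call:
{"api": "arm_command", "payload": {"increments": [{"x":0.1,"y":-0.15,"z":-0.1,"rx":0,"ry":0,"rz":-0.019},{"x":0.2,"y":-0.3,"z":-0.1,"rx":0,"ry":0,"rz":-0.038},{"x":0.35,"y":-0.45,"z":-0.1,"rx":0,"ry":0,"rz":-0.057},{"x":0.45,"y":-0.6,"z":-0.1,"rx":0,"ry":0,"rz":-0.076},{"x":0.55,"y":-0.8,"z":-0.1,"rx":0,"ry":0,"rz":-0.095},{"x":0.65,"y":-0.9,"z":-0.1,"rx":0,"ry":0,"rz":-0.114},{"x":0.7,"y":-1,"z":-0.1,"rx":0,"ry":0,"rz":-0.126},{"x":0.7,"y":-1,"z":-0.1,"rx":0,"ry":0,"rz":-0.126}]}}

```text
time_s: 10.92
position: [424.9, 257.6, 233.7]
ee_rot: [[-0.164, -0.986, 0.001], [-0.986, 0.164, -0.0], [0.0, -0.001, -1.0]]
wrist_force: [-0.1, 0.4, -0.7]
opening: 0.168
```

Run:
```python
from g import *
st(); print(rel(tcp1(5,80),R1))
```

```text
t 10.92 [424.9 257.6 233.7] f [-0.1  0.4 -0.7] op 0.168 j [ 22.   9.  -8.  72.  -0. -59.]
(array([ 1.221, -1.057,  0.707]), array([ 0.0004,  0.125 , -0.0013]))
```

Call:
{"api": "arm_command", "payload": {"increments": [{"x":0.1,"y":-0.2,"z":0,"rx":0,"ry":0.018,"rz":0},{"x":0.2,"y":-0.4,"z":0,"rx":0,"ry":0.036,"rz":0},{"x":0.35,"y":-0.6,"z":0,"rx":0,"ry":0.054,"rz":0},{"x":0.5,"y":-0.8,"z":0,"rx":0,"ry":0.072,"rz":0},{"x":0.65,"y":-0.9,"z":0,"rx":0,"ry":0.09,"rz":0},{"x":0.8,"y":-1,"z":0,"rx":0,"ry":0.108,"rz":0},{"x":0.9,"y":-1,"z":0,"rx":0,"ry":0.125,"rz":0},{"x":0.9,"y":-1,"z":0,"rx":0,"ry":0.125,"rz":0}]}}

```text
time_s: 11.58
position: [491.3, 175.8, 227.9]
ee_rot: [[-0.111, -0.986, -0.121], [-0.693, 0.164, -0.702], [0.713, 0.006, -0.701]]
wrist_force: [-0.8, 0.5, -1.2]
opening: 0.169
```

Run:
```python
from g import *
st(); print(rel(tcp1(5,50),R1)); print(rel(tcp1(5,4),R1))
im,d=bot.capture('scene'); cv2.imwrite('pics/s4.png',np.clip(cv2.resize(im[170:290,190:350],None,fx=5,fy=5)*1.0,0,255).astype(np.uint8)[:,:,::-1])
im,d=bot.capture('top'); np.savez('top4.npz',im=im,d=d)
```

```text
t 11.58 [491.3 175.8 227.9] f [-0.8  0.5 -1.2] op 0.169 j [ 29.  38.  19. 103. -34. -41.]
(array([-0.209, -0.079,  1.068]), array([ 0.0017, -0.0013, -0.0002]))
(array([-0.213, -0.085,  1.643]), array([ 0.0017, -0.0013, -0.0002]))
```

View pics/s4.png

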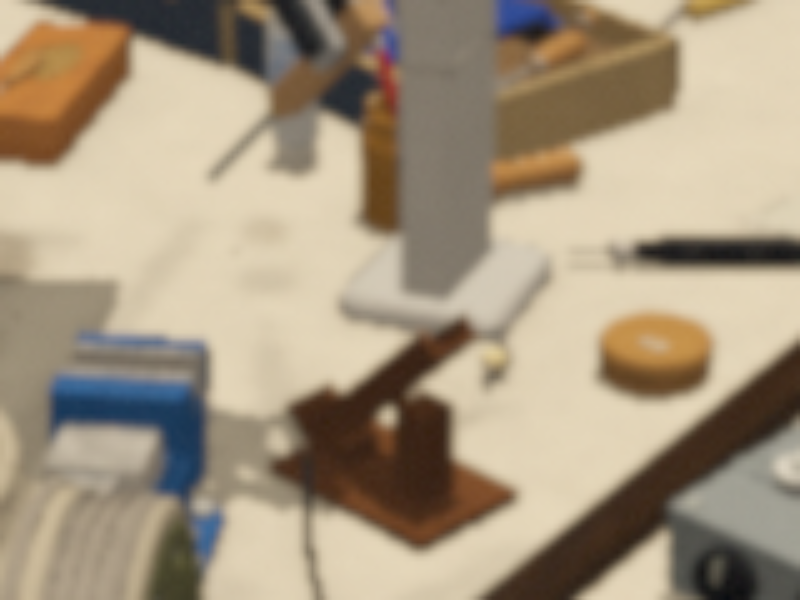

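The probe is held at about 45° with its tip at crop (210,178). I'll compare that with the prediction.

Run:
```python
from g import *
s=bot.get_state(); R=np.array(s['ee_rot']); T=np.array(s['position'])+R@[-142,0,-7]
h=np.array(s['position'])+R@[-64,0,-7]
print(T,'proj tip',(proj('scene',[T,h])-[190,170])*5, proj('top',[T,h]))
print('rest foot proj scene crop',(proj('scene',[F,F-120*p,F-120*p+11*X,F-120*p-11*X])-[190,170])*5)
im=np.load('top4.npz')['im']
c=cv2.resize(im[195:310,225:325],None,fx=5,fy=5); cv2.imwrite('pics/t4.png',np.clip(c*1.5,0,255).astype(np.uint8)[:,:,::-1])
print((proj('top',[T,h,F,F-120*p])-[225,195])*5)
```

```text
[509.17238754 279.99913706 135.87042754] proj tip [[205.53140505 166.86858705]
 [276.63117108  95.45723405]] [[218.4277714  264.45768598]
 [239.83276447 263.33612765]]
rest foot proj scene crop [[335.88475422 430.26451191]
 [457.38844344 336.77221689]
 [473.41440888 329.02742926]
 [441.172642   344.6091254 ]]
[[-32.861143   347.28842991]
 [ 74.16382237 341.68063827]
 [206.11116157 405.82461589]
 [376.79535815 401.58967972]]
```

View pics/t4.png

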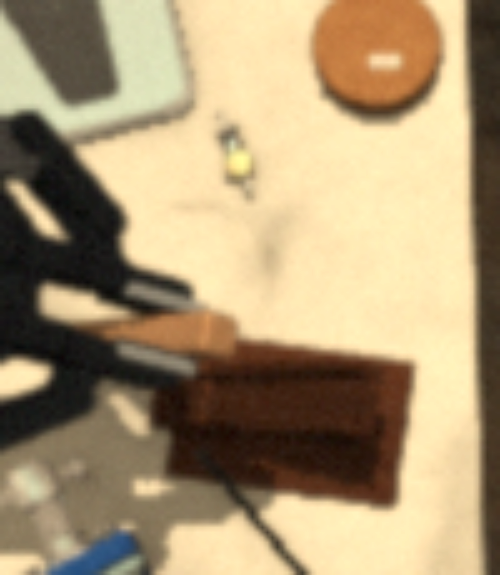

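Run:
```python
from g import *
s=bot.get_state(); R=np.array(s['ee_rot']); e=[np.array(s['position'])+R@[26,0,-7+k] for k in(-8,0,8)]
print('handle end top/mid/bottom',(proj('top',e)-[225,195])*5)
print(rel(tcp1(8,25),R1),rel(tcp1(6,4),R1))
```

```text
handle end top/mid/bottom [[197.8726299  329.50697033]
 [214.80176996 334.32088824]
 [231.51892964 339.07488035]]
(array([-0.189, -0.069,  1.414]), array([ 0.0011,  0.0002, -0.0008])) (array([-0.213, -0.07 ,  1.676]), array([ 0.0011,  0.0002, -0.0008]))
```

Call:
{"api": "arm_command", "payload": {"increments": [{"x":-0.06,"y":-0.02,"z":0.3,"rx":0.001,"ry":0,"rz":-0.001},{"x":-0.12,"y":-0.06,"z":0.6,"rx":0.001,"ry":0,"rz":-0.001},{"x":-0.19,"y":-0.06,"z":0.9,"rx":0.001,"ry":0,"rz":-0.001},{"x":-0.19,"y":-0.06,"z":1,"rx":0.001,"ry":0,"rz":-0.001},{"x":-0.19,"y":-0.06,"z":1,"rx":0.001,"ry":0,"rz":-0.001}]}}

```text
time_s: 12.1
position: [488.6, 127.7, 166.5]
ee_rot: [[-0.112, -0.988, -0.11], [-0.7, 0.157, -0.697], [0.706, -0.001, -0.709]]
wrist_force: [-0.1, -0.3, -0.7]
opening: 0.168
```

Call:
{"api": "arm_command", "payload": {"increments": [{"x":0,"y":0,"z":0.2,"rx":0,"ry":0,"rz":0},{"x":0,"y":0,"z":0.4,"rx":0,"ry":0,"rz":0},{"x":0,"y":0,"z":0.4,"rx":0,"ry":0,"rz":0}]}}

```text
time_s: 12.35
position: [485.6, 105.8, 143.8]
ee_rot: [[-0.112, -0.988, -0.11], [-0.699, 0.157, -0.697], [0.706, -0.001, -0.708]]
wrist_force: [0.2, 0.0, -0.3]
opening: 0.17
```

Run:
```python
from g import *
st(); print(rel(tcp1(8,25),R1),rel(tcp1(6,4),R1))
s=bot.get_state(); R=np.array(s['ee_rot']); e=[np.array(s['position'])+R@[26,0,-7+k] for k in(-8,0,8)]
im,d=bot.capture('top'); cv2.imwrite('pics/t5.png',np.clip(cv2.resize(im[235:310,235:325],None,fx=6,fy=6)*1.6,0,255).astype(np.uint8)[:,:,::-1])
print((proj('top',e+[F,F-120*p])-[235,235])*6)
```

```text
t 12.35 [485.6 105.8 143.8] f [ 0.2  0.  -0.3] op 0.17 j [ 24.  35.   1.  85. -36. -48.]
(array([-0.038, -0.002,  0.021]), array([-0.0001,  0.0003, -0.0002])) (array([-0.063, -0.002,  0.283]), array([-0.0001,  0.0003, -0.0002]))
[[417.01371881 214.97750624]
 [434.14715233 219.73153015]
 [451.0858338  224.43180252]
 [187.33339388 246.98953907]
 [392.15442978 241.90761566]]
```

View pics/t5.png

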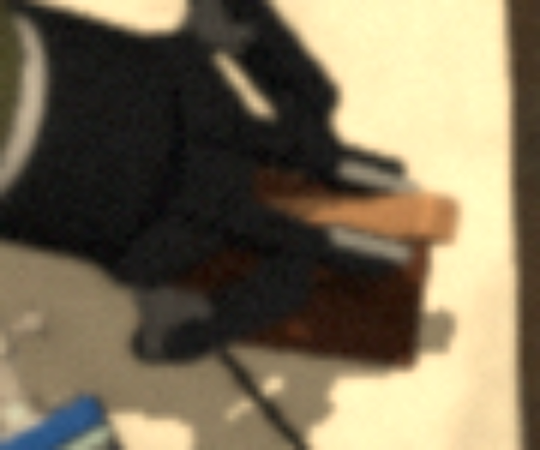

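Handle end is seen at (457,218) against a predicted (451,224), about 2 mm off in +x. I'll correct for that and lower.

Call:
{"api": "arm_command", "payload": {"increments": [{"x":-0.03,"y":0.015,"z":0.06,"rx":0,"ry":0,"rz":0},{"x":-0.03,"y":0.015,"z":0.12,"rx":0,"ry":0,"rz":0},{"x":-0.03,"y":0.015,"z":0.18,"rx":0,"ry":0,"rz":0},{"x":-0.03,"y":0.015,"z":0.24,"rx":0,"ry":0,"rz":0},{"x":-0.03,"y":0.015,"z":0.24,"rx":0,"ry":0,"rz":0}]}}

```text
time_s: 12.82
position: [482.4, 94.5, 127.1]
ee_rot: [[-0.109, -0.988, -0.11], [-0.698, 0.155, -0.699], [0.707, 0.001, -0.707]]
wrist_force: [-0.3, -0.2, -1.0]
opening: 0.168
```

Call:
{"api": "arm_command", "payload": {"increments": [{"x":0,"y":0,"z":0.015,"rx":0,"ry":0,"rz":0},{"x":0,"y":0,"z":0.03,"rx":0,"ry":0,"rz":0},{"x":0,"y":0,"z":0.03,"rx":0,"ry":0,"rz":0}]}}

```text
time_s: 13.07
position: [482.5, 93.1, 125.9]
ee_rot: [[-0.11, -0.988, -0.11], [-0.699, 0.155, -0.698], [0.707, 0.0, -0.707]]
wrist_force: [-0.1, -0.1, -1.0]
opening: 0.165
```

Run:
```python
from g import *
st(); print(rel(tcp1(6,0),R1))
```

```text
t 13.07 [482.5  93.1 125.9] f [-0.1 -0.1 -1. ] op 0.165 j [ 23.  35.  -2.  81. -37. -49.]
(array([-0.02 , -0.016,  0.06 ]), array([-0.0001,  0.    ,  0.0001]))
```

Call:
{"api": "arm_command", "payload": {"increments": [{"x":0,"y":0,"z":0.015,"rx":0,"ry":0,"rz":0},{"x":0,"y":0,"z":0.03,"rx":0,"ry":0,"rz":0},{"x":0,"y":0,"z":0.03,"rx":0,"ry":0,"rz":0}]}}

```text
time_s: 13.32
position: [482.4, 91.7, 124.5]
ee_rot: [[-0.11, -0.988, -0.109], [-0.699, 0.155, -0.698], [0.707, -0.0, -0.708]]
wrist_force: [1.3, 1.1, 0.6]
opening: 0.168
```

Call:
{"api": "arm_command", "payload": {"increments": [{"x":0,"y":0,"z":0.012,"rx":0,"ry":0,"rz":0},{"x":0,"y":0,"z":0.025,"rx":0,"ry":0,"rz":0},{"x":0,"y":0,"z":0.025,"rx":0,"ry":0,"rz":0}]}}

```text
time_s: 13.57
position: [482.4, 91.3, 124.1]
ee_rot: [[-0.11, -0.988, -0.108], [-0.7, 0.154, -0.697], [0.706, -0.001, -0.709]]
wrist_force: [-2.6, 7.5, 9.1]
opening: 0.169
```

Run:
```python
from g import *
st(); print(rel(tcp1(6,0),R1))
```

```text
t 13.57 [482.4  91.3 124.1] f [-2.6  7.5  9.1] op 0.169 j [ 23.  34.  -2.  81. -37. -49.]
(array([-0.021, -0.013,  0.028]), array([-0.0004,  0.0004,  0.    ]))
```

Call:
{"api": "arm_command", "payload": {"increments": [{"x":0,"y":0,"z":-0.01,"rx":0,"ry":0,"rz":0},{"x":0,"y":0,"z":-0.01,"rx":0,"ry":0,"rz":0},{"x":0,"y":0,"z":-0.01,"rx":0,"ry":0,"rz":0},{"x":0,"y":0,"z":-0.01,"rx":0,"ry":0,"rz":0}], "jaw": 0.5}}

```text
time_s: 13.9
position: [481.9, 90.5, 123.2]
ee_rot: [[-0.109, -0.988, -0.11], [-0.698, 0.155, -0.699], [0.707, 0.001, -0.707]]
wrist_force: [-0.1, 0.4, 0.7]
opening: 0.502
```

Call:
{"api": "arm_command", "payload": {"increments": [{"x":0,"y":0,"z":-0.15,"rx":0,"ry":0,"rz":0},{"x":0,"y":0,"z":-0.4,"rx":0,"ry":0,"rz":0},{"x":0,"y":0,"z":-0.8,"rx":0,"ry":0,"rz":0},{"x":0,"y":0,"z":-1,"rx":0,"ry":0,"rz":0}]}}

```text
time_s: 14.23
position: [491.3, 147.7, 181.5]
ee_rot: [[-0.11, -0.988, -0.109], [-0.699, 0.155, -0.698], [0.707, -0.001, -0.707]]
wrist_force: [0.2, -0.6, 0.3]
opening: 0.501
```

Run:
```python
from g import *
st()
im,d=bot.capture('scene'); im2,d2=bot.capture('top')
a=cv2.resize(im[215:290,230:330],None,fx=4,fy=4); b=cv2.resize(im2[240:315,235:335],None,fx=4,fy=4)
cv2.imwrite('pics/s6.png',np.clip(np.hstack([a,b])*1.3,0,255).astype(np.uint8)[:,:,::-1])
e=[F+8*n-k*p for k in(0,78,120,168)]
print('pred scene',(proj('scene',e)-[230,215])*4,'pred top',(proj('top',e)-[235,240])*4+[400,0])
```

```text
t 14.23 [491.3 147.7 181.5] f [ 0.2 -0.6  0.3] op 0.501 j [ 27.  37.  10.  94. -35. -44.]
pred scene [[102.33257522 153.38111707]
 [163.63378541 105.48889523]
 [199.03065468  77.8415884 ]
 [241.73683341  44.49191185]] pred top [[514.21769298 142.01607589]
 [600.29309224 139.71957279]
 [650.59049098 138.38221958]
 [711.88384863 136.7570758 ]]
```

View pics/s6.png

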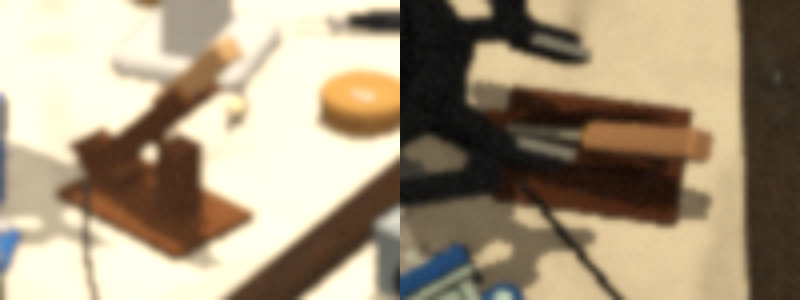

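The probe lies in the trough against the stop: handle end at about (235,45) in the scene crop and (705,145) in the top crop, close to the prediction. Next comes the axial regrasp.

```bash
cat >> g.py <<'E'
R2=np.c_[-n,-X,p]
def tcp2(s,h=0): return F+(8+h)*n-s*p
E
python3 - <<'E'
from g import *
print(rel([483,100,255]),rel([483,70,255],R2), tcp2(220),tcp2(131))
E
```

```text
(array([ 1.085,  0.017, -0.221]), array([0., 0., 0.])) (array([ 1.348, -0.04 ,  0.041]), array([-0.0005, -0.2497,  0.0005])) [476.25456453  45.31224204 177.22034611] [486.07203508 107.48955552 114.28784258]
```

Call:
{"api": "arm_command", "payload": {"increments": [{"x":0.3,"y":0,"z":-0.1,"rx":0,"ry":0,"rz":0},{"x":0.7,"y":0,"z":-0.2,"rx":0,"ry":0,"rz":0},{"x":1,"y":0,"z":-0.3,"rx":0,"ry":0,"rz":0}]}}

```text
time_s: 14.58
position: [484.1, 105.9, 253.5]
ee_rot: [[-0.108, -0.988, -0.111], [-0.697, 0.155, -0.7], [0.708, 0.002, -0.706]]
wrist_force: [0.7, 0.5, 0.1]
opening: 0.501
```

Call:
{"api": "arm_command", "payload": {"increments": [{"x":0,"y":0,"z":-0.1,"rx":0,"ry":-0.018,"rz":0},{"x":0,"y":0,"z":-0.1,"rx":0,"ry":-0.036,"rz":0},{"x":0,"y":0,"z":-0.1,"rx":0,"ry":-0.054,"rz":0},{"x":0,"y":0,"z":-0.1,"rx":0,"ry":-0.072,"rz":0},{"x":0,"y":0,"z":-0.1,"rx":0,"ry":-0.09,"rz":0},{"x":0,"y":0,"z":-0.1,"rx":0,"ry":-0.108,"rz":0},{"x":0,"y":0,"z":-0.1,"rx":0,"ry":-0.125,"rz":0}]}}

```text
time_s: 15.17
position: [485.5, 112.4, 259.1]
ee_rot: [[-0.155, -0.988, 0.003], [-0.988, 0.155, 0.005], [-0.005, -0.002, -1.0]]
wrist_force: [0.8, 0.2, -0.2]
opening: 0.495
```

Run:
```python
from g import *
st(); print(rel(tcp2(230,10),R2))
```

```text
t 15.17 [485.5 112.4 259.1] f [ 0.8  0.2 -0.2] op 0.495 j [  4.   9.  -5.  76.   0. -77.]
(array([ 0.85 , -0.014,  0.843]), array([-0.0003, -0.1242,  0.0002]))
```

Call:
{"api": "arm_command", "payload": {"increments": [{"x":0.2,"y":0,"z":0,"rx":0,"ry":-0.018,"rz":0},{"x":0.4,"y":0,"z":0,"rx":0,"ry":-0.036,"rz":0},{"x":0.6,"y":0,"z":0,"rx":0,"ry":-0.054,"rz":0},{"x":0.8,"y":0,"z":0.1,"rx":0,"ry":-0.072,"rz":0},{"x":0.85,"y":-0.01,"z":0.3,"rx":0,"ry":-0.09,"rz":0},{"x":0.85,"y":-0.01,"z":0.5,"rx":0,"ry":-0.108,"rz":0},{"x":0.85,"y":-0.01,"z":0.7,"rx":0,"ry":-0.124,"rz":0},{"x":0.85,"y":-0.01,"z":0.84,"rx":0,"ry":-0.124,"rz":0},{"x":0.85,"y":-0.01,"z":0.84,"rx":0,"ry":-0.124,"rz":0},{"x":0.85,"y":-0.01,"z":0.84,"rx":0,"ry":-0.124,"rz":0}]}}

```text
time_s: 16.0
position: [474.9, 45.5, 190.9]
ee_rot: [[-0.113, -0.988, 0.108], [-0.702, 0.157, 0.695], [-0.703, 0.003, -0.711]]
wrist_force: [0.9, -0.6, 1.0]
opening: 0.501
```

Run:
```python
from g import *
st(); print(rel(tcp2(200),R2),rel(tcp2(131),R2))
im,d=bot.capture('scene'); im2,d2=bot.capture('top')
a=cv2.resize(im[215:290,230:330],None,fx=4,fy=4); b=cv2.resize(im2[230:305,265:365],None,fx=4,fy=4)
cv2.imwrite('pics/s7.png',np.clip(np.hstack([a,b])*1.3,0,255).astype(np.uint8)[:,:,::-1])
T=np.array(bot.get_state()['position'])
e=[F+8*n-k*p for k in(78,168)]+[T]
print('pred scene',(proj('scene',e)-[230,215])*4,'pred top',(proj('top',e)-[265,230])*4+[400,0])
```

```text
t 16.0 [474.9  45.5 190.9] f [ 0.9 -0.6  1. ] op 0.501 j [ -30.   16.  -19.   74.   41. -118.]
(array([ 0.118, -0.018,  0.372]), array([ 0.0002, -0.0009, -0.0004])) (array([ 0.113, -0.019,  1.234]), array([ 0.0002, -0.0009, -0.0004]))
pred scene [[163.63378541 105.48889523]
 [241.73683341  44.49191185]
 [290.49048146 -19.20422736]] pred top [[480.29309224 179.71957279]
 [591.88384863 176.7570758 ]
 [662.97648904 170.70578551]]
```

View pics/s7.png

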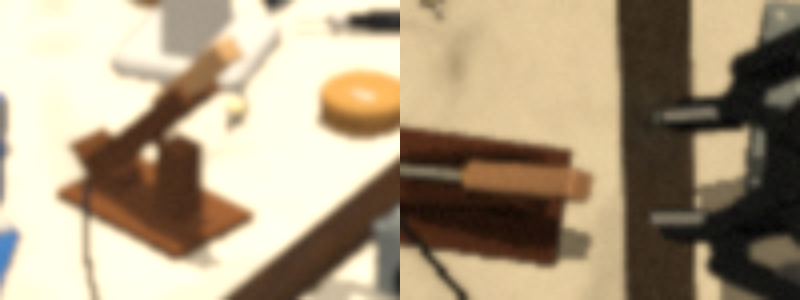

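The probe is unmoved, and its end face is seen at (580,184) in the top crop. The fingers are centred at about y=166, slightly to +x, so I'll shift them and advance.

Call:
{"api": "arm_command", "payload": {"increments": [{"x":0.11,"y":0.01,"z":0.1,"rx":0,"ry":-0.001,"rz":0},{"x":0.11,"y":0.01,"z":0.4,"rx":0,"ry":-0.001,"rz":0},{"x":0.11,"y":0.01,"z":0.7,"rx":0,"ry":-0.001,"rz":0},{"x":0.11,"y":0.01,"z":1,"rx":0,"ry":-0.001,"rz":0},{"x":0.11,"y":0.01,"z":1,"rx":0,"ry":-0.001,"rz":0}]}}

```text
time_s: 16.52
position: [480.8, 98.2, 126.9]
ee_rot: [[-0.108, -0.989, 0.106], [-0.699, 0.151, 0.699], [-0.707, 0.002, -0.707]]
wrist_force: [-0.4, 0.8, 0.0]
opening: 0.499
```

Call:
{"api": "arm_command", "payload": {"increments": [{"x":0,"y":0,"z":0.1,"rx":0,"ry":0,"rz":0},{"x":0,"y":0,"z":0.22,"rx":0,"ry":0,"rz":0},{"x":0,"y":0,"z":0.22,"rx":0,"ry":0,"rz":0},{"x":0,"y":0,"z":0.22,"rx":0,"ry":0,"rz":0}]}}

```text
time_s: 16.85
position: [484.7, 107.7, 117.1]
ee_rot: [[-0.108, -0.988, 0.109], [-0.699, 0.154, 0.698], [-0.707, -0.001, -0.707]]
wrist_force: [0.4, 0.6, 0.0]
opening: 0.501
```

Run:
```python
from g import *
st(); print(rel(tcp2(131),R2))
im2,d2=bot.capture('top')
cv2.imwrite('pics/t8.png',np.clip(cv2.resize(im2[240:300,255:335],None,fx=6,fy=6)*1.5,0,255).astype(np.uint8)[:,:,::-1])
```

```text
t 16.85 [484.7 107.7 117.1] f [0.4 0.6 0. ] op 0.501 j [ -23.   19.  -28.   57.   43. -109.]
(array([ 0.024, -0.017,  0.025]), array([ 0.0001, -0.    ,  0.0004]))
```

View pics/t8.png

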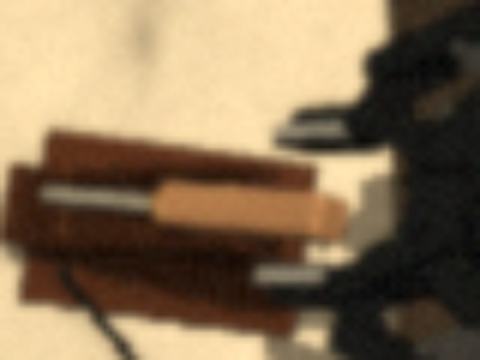

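Fingers straddle the free handle end (inner edges at y≈135 and 268, handle at about 211). I'll shift 3 mm and close.

Call:
{"api": "arm_command", "payload": {"increments": [{"x":0.02,"y":0.035,"z":0.02,"rx":0,"ry":0,"rz":0},{"x":0.02,"y":0.035,"z":0.02,"rx":0,"ry":0,"rz":0}]}}

```text
time_s: 17.07
position: [481.8, 107.6, 114.3]
ee_rot: [[-0.11, -0.988, 0.11], [-0.699, 0.155, 0.698], [-0.707, -0.0, -0.707]]
wrist_force: [-1.0, 0.2, 0.3]
opening: 0.497
```

Call:
{"api": "arm_command", "payload": {"increments": [{"x":0,"y":0,"z":0,"rx":0,"ry":0,"rz":0},{"x":0,"y":0,"z":0,"rx":0,"ry":0,"rz":0},{"x":0,"y":0,"z":0,"rx":0,"ry":0,"rz":0},{"x":0,"y":0,"z":0,"rx":0,"ry":0,"rz":0},{"x":0,"y":0,"z":0,"rx":0,"ry":0,"rz":0},{"x":0,"y":0,"z":0,"rx":0,"ry":0,"rz":0}], "jaw": 1}}

```text
time_s: 17.57
position: [482.5, 107.5, 114.5]
ee_rot: [[-0.109, -0.988, 0.111], [-0.699, 0.156, 0.698], [-0.707, -0.001, -0.707]]
wrist_force: [-0.9, -4.6, 5.8]
opening: 0.171
```

Run:
```python
from g import *
st(); print(rel(tcp2(131),R2)); print(bot.get_state()['position'])
```

```text
t 17.57 [482.5 107.5 114.5] f [-0.9 -4.6  5.8] op 0.171 j [ -23.   19.  -28.   57.   43. -109.]
(array([-0.002, -0.044,  0.007]), array([-0.0001, -0.    ,  0.0002]))
[482.49621148 107.53054675 114.53281907]
```

Call:
{"api": "arm_command", "payload": {"increments": [{"x":-0.1,"y":0,"z":-0.1,"rx":0,"ry":0,"rz":0},{"x":-0.3,"y":0,"z":-0.3,"rx":0,"ry":0,"rz":0},{"x":-0.6,"y":0,"z":-0.6,"rx":0,"ry":0,"rz":0},{"x":-0.9,"y":0,"z":-0.9,"rx":0,"ry":0,"rz":0},{"x":-1,"y":0,"z":-1,"rx":0,"ry":0,"rz":0}]}}

```text
time_s: 17.98
position: [482.9, 108.0, 231.0]
ee_rot: [[-0.107, -0.988, 0.112], [-0.699, 0.155, 0.698], [-0.707, -0.004, -0.707]]
wrist_force: [0.3, -0.9, -0.8]
opening: 0.174
```

Call:
{"api": "arm_command", "payload": {"increments": [{"x":0.1,"y":-0.05,"z":-0.14,"rx":0,"ry":0.018,"rz":0},{"x":0.2,"y":-0.1,"z":-0.28,"rx":0,"ry":0.036,"rz":0},{"x":0.3,"y":-0.15,"z":-0.42,"rx":0,"ry":0.054,"rz":0},{"x":0.4,"y":-0.2,"z":-0.56,"rx":0,"ry":0.072,"rz":0},{"x":0.5,"y":-0.25,"z":-0.7,"rx":0,"ry":0.09,"rz":0},{"x":0.6,"y":-0.3,"z":-0.85,"rx":0,"ry":0.108,"rz":0},{"x":0.69,"y":-0.32,"z":-1,"rx":0,"ry":0.125,"rz":0},{"x":0.69,"y":-0.32,"z":-1,"rx":0,"ry":0.125,"rz":0}]}}

```text
time_s: 18.65
position: [492.8, 10.7, 245.5]
ee_rot: [[-0.152, -0.988, 0.001], [-0.988, 0.152, -0.003], [0.003, -0.001, -1.0]]
wrist_force: [0.2, 0.3, -1.9]
opening: 0.175
```

```bash
cat >> g.py <<'E'
yw=np.radians(-8.2); u=np.array([np.cos(yw),np.sin(yw),0]); v=np.array([-u[1],u[0],0]); C=np.array([530.5,-97,0])
R3=np.c_[-v,-u,-Z]   # upright, jaws along the unit's x
def gr(x,y,z): return C+x*u+y*v+z*Z
E
python3 - <<'E'
from g import *
st(); print(rel(gr(0,25,215),R3))
d=np.load('top4.npz'); im,dd=d['im'],d['d']; P=cloud('top',dd); 
g=im[215:290,340:440].astype(int).sum(2); Q=P[215:290,340:440]
m=(g<130)&(np.abs(Q[...,2]-36)<9); q=(Q[m]-C); a=np.c_[q@u,q@v,Q[m][:,2]]; a=a[(abs(a[:,0])<15)&(abs(a[:,1])<50)]
print('groove floor pts unit frame',len(a),np.median(a,0),np.percentile(a[:,0],[5,95]),np.percentile(a[:,1],[1,99]))
print('groove corners from t2', [ (x-C)@np.c_[u,v] for x in onz('top',[(330+185/4,200+212/4),(330+185/4,200+234/4),(330+305/4,200+222/4),(330+305/4,200+245/4)],50)])
E
```

```text
t 18.65 [492.8  10.7 245.5] f [ 0.2  0.3 -1.9] op 0.175 j [ -8.   9.  -7.  74.  -0. -89.]
(array([ 0.945, -0.666,  0.384]), array([-0.0002, -0.0004, -0.0015]))
groove floor pts unit frame 150 [ 4.48907316 -1.76664217 36.39927   ] [-0.92600341  8.97949669] [-34.59488943  32.50194012]
groove corners from t2 [array([ 5.65492448, 34.04610271]), array([-7.18287648, 32.91013469]), array([  7.65938734, -34.9145834 ]), array([ -5.74166374, -35.91194187])]
```

Call:
{"api": "arm_command", "payload": {"increments": [{"x":0.3,"y":-0.2,"z":0,"rx":0,"ry":0,"rz":-0.0015},{"x":0.6,"y":-0.45,"z":0,"rx":0,"ry":0,"rz":-0.0015},{"x":0.88,"y":-0.66,"z":0.1,"rx":0,"ry":0,"rz":-0.0015},{"x":0.88,"y":-0.66,"z":0.4,"rx":0,"ry":0,"rz":-0.0015},{"x":0.88,"y":-0.66,"z":0.56,"rx":0,"ry":0,"rz":-0.0015},{"x":0.88,"y":-0.66,"z":0.56,"rx":0,"ry":0,"rz":-0.0015},{"x":0.88,"y":-0.66,"z":0.56,"rx":0,"ry":0,"rz":-0.0015}]}}

```text
time_s: 19.23
position: [532.4, -67.8, 198.7]
ee_rot: [[-0.146, -0.989, -0.003], [-0.989, 0.146, 0.003], [-0.003, 0.004, -1.0]]
wrist_force: [0.1, 1.1, -0.1]
opening: 0.174
```

Run:
```python
from g import *
st(); print(rel(gr(0,30,180),R3))
im,d=bot.capture('scene'); im2,d2=bot.capture('top')
s=bot.get_state(); T=np.array(s['position']); R=np.array(s['ee_rot'])
e=[T+R@[0,0,k] for k in (30,43,70,100,133)]
ps,pt=proj('scene',e),proj('top',e); print(ps,pt)
a=cv2.resize(im[215:305,320:420],None,fx=4,fy=4); b=cv2.resize(im2[200:290,340:440],None,fx=4,fy=4)
cv2.imwrite('pics/s9.png',np.clip(np.hstack([a,b])*1.3,0,255).astype(np.uint8)[:,:,::-1])
print((ps-[320,215])*4,(pt-[340,200])*4+[400,0])
print('target groove y30 z36/50',(proj('scene',[gr(0,30,36),gr(0,30,50)])-[320,215])*4)
```

```text
t 19.23 [532.4 -67.8 198.7] f [ 0.1  1.1 -0.1] op 0.174 j [-16.  15.  -7.  69.   0. -97.]
(array([-0.01 , -0.03 ,  0.234]), array([ 0.0006,  0.0004, -0.0006]))
[[359.75268457 222.94413566]
 [359.31646839 228.18374189]
 [358.4234029  238.89174334]
 [357.45117754 250.51997975]
 [356.40552711 262.9930406 ]] [[385.1847223  244.80359297]
 [384.32850988 246.14165328]
 [382.6208396  248.81048408]
 [380.82768463 251.61311593]
 [378.97129892 254.51479237]]
[[159.01073829  31.77654263]
 [157.26587356  52.73496758]
 [153.69361158  95.56697338]
 [149.80471017 142.07991901]
 [145.62210844 191.9721624 ]] [[580.7388892  179.21437186]
 [577.31403954 184.56661314]
 [570.48335842 195.24193631]
 [563.31073851 206.4524637 ]
 [555.88519568 218.05916949]]
target groove y30 z36/50 [[141.72754859 237.59634712]
 [143.43151957 217.10535827]]
```

View pics/s9.png

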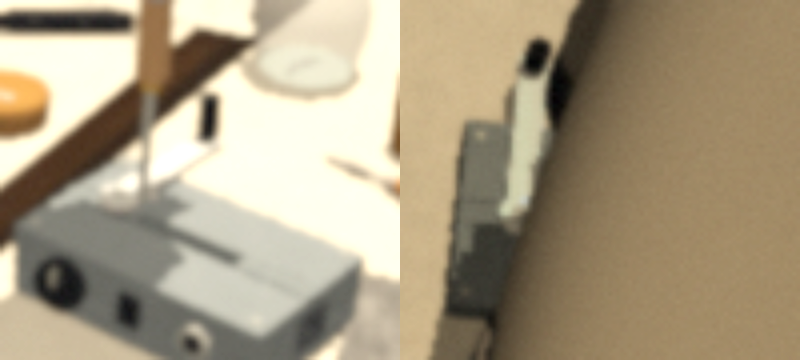

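The probe hangs upright over the groove with its tip at about (146,200) in the scene crop. I'm lowering it.

Call:
{"api": "arm_command", "payload": {"increments": [{"x":0,"y":-0.03,"z":0,"rx":0,"ry":0,"rz":0},{"x":0,"y":-0.03,"z":0.06,"rx":0,"ry":0,"rz":0},{"x":0,"y":-0.03,"z":0.12,"rx":0,"ry":0,"rz":0},{"x":0,"y":-0.03,"z":0.16,"rx":0,"ry":0,"rz":0},{"x":0,"y":-0.03,"z":0.16,"rx":0,"ry":0,"rz":0}]}}

```text
time_s: 19.75
position: [535.5, -68.2, 186.3]
ee_rot: [[-0.146, -0.989, -0.001], [-0.989, 0.146, 0.001], [-0.0, 0.001, -1.0]]
wrist_force: [-0.0, 0.0, 0.0]
opening: 0.178
```

Call:
{"api": "arm_command", "payload": {"increments": [{"x":0,"y":0,"z":0.02,"rx":0,"ry":0,"rz":0},{"x":0,"y":0,"z":0.04,"rx":0,"ry":0,"rz":0},{"x":0,"y":0,"z":0.06,"rx":0,"ry":0,"rz":0},{"x":0,"y":0,"z":0.06,"rx":0,"ry":0,"rz":0}]}}

```text
time_s: 20.08
position: [536.0, -68.6, 182.1]
ee_rot: [[-0.146, -0.989, -0.0], [-0.989, 0.146, 0.0], [-0.0, 0.0, -1.0]]
wrist_force: [-0.4, -0.3, -0.3]
opening: 0.176
```

Call:
{"api": "arm_command", "payload": {"increments": [{"x":0,"y":0,"z":0.02,"rx":0,"ry":0,"rz":0},{"x":0,"y":0,"z":0.04,"rx":0,"ry":0,"rz":0},{"x":0,"y":0,"z":0.04,"rx":0,"ry":0,"rz":0}]}}

```text
time_s: 20.33
position: [536.0, -68.6, 178.9]
ee_rot: [[-0.146, -0.989, -0.0], [-0.989, 0.146, 0.0], [-0.0, 0.0, -1.0]]
wrist_force: [0.4, 0.5, -1.4]
opening: 0.173
```

Call:
{"api": "arm_command", "payload": {"increments": [{"x":0,"y":0,"z":0.02,"rx":0,"ry":0,"rz":0},{"x":0,"y":0,"z":0.04,"rx":0,"ry":0,"rz":0},{"x":0,"y":0,"z":0.04,"rx":0,"ry":0,"rz":0}]}}

```text
time_s: 20.58
position: [535.9, -68.5, 175.7]
ee_rot: [[-0.146, -0.989, -0.0], [-0.989, 0.146, 0.0], [-0.0, 0.0, -1.0]]
wrist_force: [0.2, -0.5, -0.6]
opening: 0.174
```

Call:
{"api": "arm_command", "payload": {"increments": [{"x":0,"y":0,"z":0.012,"rx":0,"ry":0,"rz":0},{"x":0,"y":0,"z":0.025,"rx":0,"ry":0,"rz":0},{"x":0,"y":0,"z":0.025,"rx":0,"ry":0,"rz":0}]}}

```text
time_s: 20.83
position: [536.0, -68.5, 173.9]
ee_rot: [[-0.146, -0.989, -0.0], [-0.989, 0.146, 0.0], [-0.0, 0.0, -1.0]]
wrist_force: [-0.4, -1.2, -0.8]
opening: 0.177
```

Call:
{"api": "arm_command", "payload": {"increments": [{"x":0,"y":0,"z":0.012,"rx":0,"ry":0,"rz":0},{"x":0,"y":0,"z":0.025,"rx":0,"ry":0,"rz":0},{"x":0,"y":0,"z":0.025,"rx":0,"ry":0,"rz":0}]}}

```text
time_s: 21.08
position: [536.0, -68.5, 171.9]
ee_rot: [[-0.146, -0.989, -0.0], [-0.989, 0.146, 0.0], [-0.0, 0.0, -1.0]]
wrist_force: [-0.2, -0.2, -0.2]
opening: 0.177
```

Call:
{"api": "arm_command", "payload": {"increments": [{"x":0,"y":0,"z":0.012,"rx":0,"ry":0,"rz":0},{"x":0,"y":0,"z":0.025,"rx":0,"ry":0,"rz":0},{"x":0,"y":0,"z":0.025,"rx":0,"ry":0,"rz":0}]}}

```text
time_s: 21.33
position: [536.3, -68.6, 170.9]
ee_rot: [[-0.146, -0.989, 0.001], [-0.989, 0.146, -0.0], [0.0, -0.001, -1.0]]
wrist_force: [-0.1, 0.1, 5.4]
opening: 0.179
```

Call:
{"api": "arm_command", "payload": {"increments": [{"x":0,"y":0,"z":0.008,"rx":0,"ry":0,"rz":0},{"x":0,"y":0,"z":0.015,"rx":0,"ry":0,"rz":0},{"x":0,"y":0,"z":0.015,"rx":0,"ry":0,"rz":0}]}}

```text
time_s: 21.58
position: [536.5, -68.7, 170.8]
ee_rot: [[-0.146, -0.989, 0.002], [-0.989, 0.146, -0.001], [0.0, -0.002, -1.0]]
wrist_force: [-2.5, 0.0, 10.7]
opening: 0.173
```

Call:
{"api": "arm_command", "payload": {"increments": [{"x":0,"y":0,"z":0.008,"rx":0,"ry":0,"rz":0},{"x":0,"y":0,"z":0.015,"rx":0,"ry":0,"rz":0},{"x":0,"y":0,"z":0.015,"rx":0,"ry":0,"rz":0}]}}

```text
time_s: 21.83
position: [538.0, -69.1, 170.6]
ee_rot: [[-0.146, -0.989, 0.006], [-0.989, 0.146, -0.002], [0.001, -0.006, -1.0]]
wrist_force: [-0.4, 0.1, 13.4]
opening: 0.177
```

Floor contact came at TCP z≈171, so the tip is about 135 mm below the TCP. I'll ease to about 5 N and slide towards −y.

Call:
{"api": "arm_command", "payload": {"increments": [{"x":0,"y":0.01,"z":-0.02,"rx":0,"ry":0,"rz":0},{"x":0,"y":0.02,"z":-0.02,"rx":0,"ry":0,"rz":0},{"x":0,"y":0.02,"z":-0.02,"rx":0,"ry":0,"rz":0}]}}

```text
time_s: 22.08
position: [536.1, -68.6, 170.8]
ee_rot: [[-0.146, -0.989, 0.004], [-0.989, 0.146, -0.001], [0.0, -0.004, -1.0]]
wrist_force: [0.5, -0.5, 7.7]
opening: 0.179
```

Call:
{"api": "arm_command", "payload": {"increments": [{"x":0.02,"y":0,"z":0,"rx":0,"ry":0,"rz":0},{"x":0.04,"y":0,"z":0,"rx":0,"ry":0,"rz":0},{"x":0.06,"y":0,"z":0,"rx":0,"ry":0,"rz":0},{"x":0.06,"y":0,"z":0,"rx":0,"ry":0,"rz":0}]}}

```text
time_s: 22.42
position: [535.5, -72.2, 170.8]
ee_rot: [[-0.145, -0.989, 0.005], [-0.989, 0.145, 0.003], [-0.003, -0.004, -1.0]]
wrist_force: [1.2, 2.4, 6.6]
opening: 0.172
```

Call:
{"api": "arm_command", "payload": {"increments": [{"x":0.02,"y":0,"z":0,"rx":0,"ry":0,"rz":0},{"x":0.04,"y":0,"z":0,"rx":0,"ry":0,"rz":0},{"x":0.06,"y":0,"z":0,"rx":0,"ry":0,"rz":0},{"x":0.06,"y":0,"z":0,"rx":0,"ry":0,"rz":0}]}}

```text
time_s: 22.75
position: [534.4, -76.8, 170.6]
ee_rot: [[-0.145, -0.989, 0.004], [-0.989, 0.145, 0.003], [-0.003, -0.003, -1.0]]
wrist_force: [1.9, 3.5, 8.4]
opening: 0.179
```

Call:
{"api": "arm_command", "payload": {"increments": [{"x":0.02,"y":0,"z":-0.005,"rx":0,"ry":0,"rz":0},{"x":0.04,"y":0,"z":-0.005,"rx":0,"ry":0,"rz":0},{"x":0.06,"y":0,"z":-0.005,"rx":0,"ry":0,"rz":0},{"x":0.06,"y":0,"z":-0.005,"rx":0,"ry":0,"rz":0}]}}

```text
time_s: 23.08
position: [533.3, -81.4, 170.6]
ee_rot: [[-0.145, -0.989, 0.003], [-0.989, 0.145, 0.003], [-0.003, -0.002, -1.0]]
wrist_force: [0.4, 3.8, 7.6]
opening: 0.178
```

Call:
{"api": "arm_command", "payload": {"increments": [{"x":0.02,"y":0,"z":0,"rx":0,"ry":0,"rz":0},{"x":0.04,"y":0,"z":0,"rx":0,"ry":0,"rz":0},{"x":0.06,"y":0,"z":0,"rx":0,"ry":0,"rz":0},{"x":0.06,"y":0,"z":0,"rx":0,"ry":0,"rz":0}]}}

```text
time_s: 23.42
position: [532.5, -86.1, 170.6]
ee_rot: [[-0.145, -0.989, 0.003], [-0.989, 0.145, 0.003], [-0.004, -0.002, -1.0]]
wrist_force: [0.5, 3.3, 7.7]
opening: 0.18
```

Call:
{"api": "arm_command", "payload": {"increments": [{"x":0.02,"y":0,"z":0,"rx":0,"ry":0,"rz":0},{"x":0.04,"y":0,"z":0,"rx":0,"ry":0,"rz":0},{"x":0.06,"y":0,"z":0,"rx":0,"ry":0,"rz":0},{"x":0.06,"y":0,"z":0,"rx":0,"ry":0,"rz":0}]}}

```text
time_s: 23.75
position: [531.8, -90.8, 170.6]
ee_rot: [[-0.145, -0.989, 0.003], [-0.989, 0.145, 0.003], [-0.003, -0.002, -1.0]]
wrist_force: [-0.7, 3.4, 6.7]
opening: 0.172
```

Call:
{"api": "arm_command", "payload": {"increments": [{"x":0.02,"y":0,"z":0,"rx":0,"ry":0,"rz":0},{"x":0.04,"y":0,"z":0,"rx":0,"ry":0,"rz":0},{"x":0.06,"y":0,"z":0,"rx":0,"ry":0,"rz":0},{"x":0.06,"y":0,"z":0,"rx":0,"ry":0,"rz":0}]}}

```text
time_s: 24.08
position: [530.1, -96.9, 169.4]
ee_rot: [[-0.146, -0.989, -0.0], [-0.989, 0.146, 0.0], [-0.0, 0.0, -1.0]]
wrist_force: [-0.1, -0.6, -0.3]
opening: 0.175
```

Vertical and drag forces both dropped to zero, so the tip is over the hole. Pushing down.

Call:
{"api": "arm_command", "payload": {"increments": [{"x":0,"y":0,"z":0.015,"rx":0,"ry":0,"rz":0},{"x":0,"y":0,"z":0.03,"rx":0,"ry":0,"rz":0},{"x":0,"y":0,"z":0.045,"rx":0,"ry":0,"rz":0},{"x":0,"y":0,"z":0.045,"rx":0,"ry":0,"rz":0}]}}

```text
time_s: 24.42
position: [529.9, -96.8, 165.4]
ee_rot: [[-0.146, -0.989, -0.001], [-0.989, 0.146, 0.0], [-0.0, 0.001, -1.0]]
wrist_force: [-0.7, -0.2, -1.5]
opening: 0.176
```

Call:
{"api": "arm_command", "payload": {"increments": [{"x":0,"y":0,"z":0.015,"rx":0,"ry":0,"rz":0},{"x":0,"y":0,"z":0.03,"rx":0,"ry":0,"rz":0},{"x":0,"y":0,"z":0.03,"rx":0,"ry":0,"rz":0}]}}

```text
time_s: 24.67
position: [530.0, -96.7, 163.2]
ee_rot: [[-0.146, -0.989, -0.001], [-0.989, 0.146, 0.0], [-0.0, 0.001, -1.0]]
wrist_force: [-0.7, 0.7, -1.1]
opening: 0.179
```

Call:
{"api": "arm_command", "payload": {"increments": [{"x":0,"y":0,"z":0.012,"rx":0,"ry":0,"rz":0},{"x":0,"y":0,"z":0.025,"rx":0,"ry":0,"rz":0},{"x":0,"y":0,"z":0.025,"rx":0,"ry":0,"rz":0},{"x":0,"y":0,"z":0.025,"rx":0,"ry":0,"rz":0}]}}

```text
time_s: 25.0
position: [530.4, -96.8, 162.5]
ee_rot: [[-0.146, -0.989, 0.001], [-0.989, 0.146, -0.0], [0.0, -0.001, -1.0]]
wrist_force: [-2.2, 0.3, 4.1]
opening: 0.175
```

Call:
{"api": "arm_command", "payload": {"increments": [{"x":0,"y":0,"z":0.012,"rx":0,"ry":0,"rz":0},{"x":0,"y":0,"z":0.012,"rx":0,"ry":0,"rz":0},{"x":0,"y":0,"z":0.012,"rx":0,"ry":0,"rz":0}]}}

```text
time_s: 25.25
position: [530.6, -96.9, 162.4]
ee_rot: [[-0.146, -0.989, 0.002], [-0.989, 0.146, -0.0], [0.0, -0.002, -1.0]]
wrist_force: [-3.0, 0.9, 9.8]
opening: 0.176
```

The pin bottomed out about 8.3 mm below the floor contact. I'm lifting out and retracing to the rest.

Call:
{"api": "arm_command", "payload": {"increments": [{"x":0,"y":0,"z":-0.1,"rx":0,"ry":0,"rz":0},{"x":0,"y":0,"z":-0.3,"rx":0,"ry":0,"rz":0},{"x":0,"y":0,"z":-0.6,"rx":0,"ry":0,"rz":0},{"x":0,"y":0,"z":-1,"rx":0,"ry":0,"rz":0},{"x":0,"y":0,"z":-1,"rx":0,"ry":0,"rz":0}]}}

```text
time_s: 25.67
position: [532.8, -97.6, 246.7]
ee_rot: [[-0.146, -0.989, 0.009], [-0.989, 0.146, -0.003], [0.002, -0.009, -1.0]]
wrist_force: [1.7, -0.0, 0.6]
opening: 0.172
```

Run:
```python
from g import *
st(); print(rel([492.5,10,246],Rf))
```

```text
t 25.67 [532.8 -97.6 246.7] f [ 1.7 -0.   0.6] op 0.172 j [ -19.   14.   -1.   75.    0. -100.]
(array([-1.257e+00,  6.950e-01,  1.000e-03]), array([-0.0014, -0.0002,  0.0016]))
```

Call:
{"api": "arm_command", "payload": {"increments": [{"x":-0.3,"y":0.2,"z":0,"rx":0,"ry":0,"rz":0.0016},{"x":-0.65,"y":0.4,"z":0,"rx":0,"ry":0,"rz":0.0016},{"x":-1,"y":0.69,"z":0,"rx":0,"ry":0,"rz":0.0016},{"x":-1,"y":0.69,"z":0,"rx":0,"ry":0,"rz":0.0016},{"x":-1,"y":0.69,"z":0,"rx":0,"ry":0,"rz":0.0016}]}}

```text
time_s: 26.08
position: [486.7, -8.3, 241.0]
ee_rot: [[-0.153, -0.988, 0.001], [-0.988, 0.153, -0.0], [0.0, -0.001, -1.0]]
wrist_force: [1.0, -0.1, -1.1]
opening: 0.174
```

```bash
cat >> g.py <<'E'
G=np.array([482.5,107.5,114.5])
E
python3 - <<'E'
from g import *
st(); print(rel(G+[0,0,120],R2))
E
```

```text
t 26.08 [486.7  -8.3 241. ] f [ 1.  -0.1 -1.1] op 0.174 j [-10.   8.  -9.  73.  -0. -92.]
(array([-1.423,  0.273,  0.081]), array([ 1.00e-04, -1.25e-01,  5.00e-04]))
```

Call:
{"api": "arm_command", "payload": {"increments": [{"x":0,"y":0.05,"z":-0.05,"rx":0,"ry":-0.018,"rz":0},{"x":0,"y":0.1,"z":-0.1,"rx":0,"ry":-0.036,"rz":0},{"x":-0.1,"y":0.15,"z":-0.1,"rx":0,"ry":-0.054,"rz":0},{"x":-0.2,"y":0.2,"z":-0.1,"rx":0,"ry":-0.072,"rz":0},{"x":-0.4,"y":0.27,"z":-0.1,"rx":0,"ry":-0.09,"rz":0},{"x":-0.6,"y":0.27,"z":-0.1,"rx":0,"ry":-0.108,"rz":0},{"x":-0.8,"y":0.27,"z":-0.1,"rx":0,"ry":-0.125,"rz":0},{"x":-1,"y":0.27,"z":-0.1,"rx":0,"ry":-0.125,"rz":0},{"x":-1,"y":0.27,"z":-0.1,"rx":0,"ry":-0.125,"rz":0}]}}

```text
time_s: 26.83
position: [478.8, 72.2, 247.3]
ee_rot: [[-0.113, -0.988, 0.11], [-0.697, 0.157, 0.699], [-0.708, 0.002, -0.706]]
wrist_force: [-0.1, 0.6, 0.1]
opening: 0.177
```

Run:
```python
from g import *
st(); print(rel(G+[0,0,30],R2),rel(G-4*p+1*n,R2))
```

```text
t 26.83 [478.8  72.2 247.3] f [-0.1  0.6  0.1] op 0.177 j [ -27.   13.  -16.   79.   42. -115.]
(array([0.596, 0.021, 1.221]), array([ 0.0001,  0.0001, -0.0004])) (array([0.849, 0.02 , 1.436]), array([ 0.0001,  0.0001, -0.0004]))
```

Call:
{"api": "arm_command", "payload": {"increments": [{"x":0.1,"y":0.02,"z":0.3,"rx":0,"ry":0,"rz":0},{"x":0.2,"y":0.02,"z":0.6,"rx":0,"ry":0,"rz":0},{"x":0.35,"y":0.02,"z":0.9,"rx":0,"ry":0,"rz":0},{"x":0.5,"y":0.02,"z":1,"rx":0,"ry":0,"rz":0},{"x":0.5,"y":0.02,"z":1,"rx":0,"ry":0,"rz":0},{"x":0.5,"y":0.02,"z":1,"rx":0,"ry":0,"rz":0}]}}

```text
time_s: 27.33
position: [481.7, 100.3, 163.9]
ee_rot: [[-0.11, -0.988, 0.11], [-0.699, 0.156, 0.698], [-0.707, 0.0, -0.707]]
wrist_force: [-0.2, 0.3, -0.9]
opening: 0.172
```

Run:
```python
from g import *
st(); print(rel(G-6*p+1*n,R2),rel(G+[0,0,0],R2))
```

```text
t 27.33 [481.7 100.3 163.9] f [-0.2  0.3 -0.9] op 0.172 j [ -24.   16.  -24.   64.   43. -110.]
(array([0.36 , 0.004, 0.425]), array([-0., -0., -0.])) (array([0.373, 0.004, 0.5  ]), array([-0., -0., -0.]))
```

Call:
{"api": "arm_command", "payload": {"increments": [{"x":0.1,"y":0,"z":0.12,"rx":0,"ry":0,"rz":0},{"x":0.2,"y":0,"z":0.24,"rx":0,"ry":0,"rz":0},{"x":0.29,"y":0,"z":0.36,"rx":0,"ry":0,"rz":0},{"x":0.33,"y":0,"z":0.42,"rx":0,"ry":0,"rz":0},{"x":0.33,"y":0,"z":0.42,"rx":0,"ry":0,"rz":0}]}}

```text
time_s: 27.75
position: [482.5, 105.6, 121.6]
ee_rot: [[-0.11, -0.988, 0.111], [-0.699, 0.156, 0.698], [-0.707, -0.0, -0.707]]
wrist_force: [0.2, 0.9, 0.0]
opening: 0.182
```

Call:
{"api": "arm_command", "payload": {"increments": [{"x":0.015,"y":0,"z":0,"rx":0,"ry":0,"rz":0},{"x":0.03,"y":0,"z":0.02,"rx":0,"ry":0,"rz":0},{"x":0.03,"y":0,"z":0.02,"rx":0,"ry":0,"rz":0}]}}

```text
time_s: 28.0
position: [482.5, 105.1, 119.1]
ee_rot: [[-0.109, -0.988, 0.111], [-0.699, 0.156, 0.698], [-0.707, -0.001, -0.707]]
wrist_force: [0.3, 0.4, -0.5]
opening: 0.178
```

Run:
```python
from g import *
st(); print(rel(G,R2))
```

```text
t 28.0 [482.5 105.1 119.1] f [ 0.3  0.4 -0.5] op 0.178 j [ -23.   18.  -28.   57.   43. -110.]
(array([0.02 , 0.005, 0.062]), array([-0.0001, -0.    ,  0.0001]))
```

Call:
{"api": "arm_command", "payload": {"increments": [{"x":0.01,"y":0,"z":0.02,"rx":0,"ry":0,"rz":0},{"x":0.018,"y":0.003,"z":0.035,"rx":0,"ry":0,"rz":0},{"x":0.018,"y":0.003,"z":0.035,"rx":0,"ry":0,"rz":0},{"x":0.018,"y":0.003,"z":0.035,"rx":0,"ry":0,"rz":0}]}}

```text
time_s: 28.33
position: [482.4, 106.3, 115.7]
ee_rot: [[-0.109, -0.988, 0.111], [-0.699, 0.156, 0.698], [-0.707, -0.001, -0.707]]
wrist_force: [3.0, 0.0, -1.0]
opening: 0.179
```

Call:
{"api": "arm_command", "payload": {"increments": [{"x":0,"y":0,"z":0,"rx":0,"ry":0,"rz":0},{"x":0,"y":0,"z":0,"rx":0,"ry":0,"rz":0},{"x":0,"y":0,"z":0,"rx":0,"ry":0,"rz":0},{"x":0,"y":0,"z":0,"rx":0,"ry":0,"rz":0}], "jaw": 0.5}}

```text
time_s: 28.67
position: [481.6, 106.6, 115.6]
ee_rot: [[-0.11, -0.988, 0.11], [-0.698, 0.156, 0.699], [-0.707, 0.001, -0.707]]
wrist_force: [-0.5, -0.0, -0.3]
opening: 0.497
```

Call:
{"api": "arm_command", "payload": {"increments": [{"x":0,"y":0,"z":-0.2,"rx":0,"ry":0,"rz":0},{"x":0,"y":0,"z":-0.5,"rx":0,"ry":0,"rz":0},{"x":0,"y":0,"z":-0.8,"rx":0,"ry":0,"rz":0},{"x":0,"y":0,"z":-1,"rx":0,"ry":0,"rz":0}]}}

```text
time_s: 29.0
position: [473.2, 49.6, 173.4]
ee_rot: [[-0.11, -0.988, 0.111], [-0.699, 0.156, 0.698], [-0.707, -0.001, -0.707]]
wrist_force: [0.2, 0.1, 1.1]
opening: 0.501
```

Call:
{"api": "arm_command", "payload": {"increments": [{"x":-0.2,"y":0,"z":-0.3,"rx":0,"ry":0,"rz":0},{"x":-0.4,"y":0,"z":-0.5,"rx":0,"ry":0,"rz":0},{"x":-0.4,"y":0,"z":-0.5,"rx":0,"ry":0,"rz":0},{"x":-0.4,"y":0,"z":-0.5,"rx":0,"ry":0,"rz":0}]}}

```text
time_s: 29.33
position: [472.8, 44.4, 223.9]
ee_rot: [[-0.109, -0.988, 0.112], [-0.699, 0.156, 0.697], [-0.706, -0.002, -0.708]]
wrist_force: [1.1, 0.4, -0.9]
opening: 0.498
```

Run:
```python
from g import *
st()
im,d=bot.capture('scene'); im2,d2=bot.capture('top')
a=cv2.resize(im[215:305,230:430],None,fx=4,fy=4); b=cv2.resize(im2[215:275+15,235:435],None,fx=4,fy=4)
cv2.imwrite('pics/s10.png',np.clip(cv2.resize(np.vstack([a,b]),(800,600))*1.3,0,255).astype(np.uint8)[:,:,::-1])
o=np.load('scene0.npz')['im']; i0=np.load('top0.npz')['im']
# bystanders: change near their initial places (top view)
for nm,(u0,v0) in dict(wax=(300,205),file_graver=(405,180),flux=(434,182),tool=(457,325)).items():
    print(nm,np.abs(im2[v0-10:v0+10,u0-12:u0+12].astype(int)-i0[v0-10:v0+10,u0-12:u0+12]).mean().round(1))
```

```text
t 29.33 [472.8  44.4 223.9] f [ 1.1  0.4 -0.9] op 0.498 j [ -30.   15.  -17.   78.   41. -119.]
wax 8.1
file_graver 11.0
flux 10.0
tool 45.9
```

The viewer limit is reached, so I'll check numerically against the saved frames.

Run:
```python
from g import *
im,d=bot.capture('scene'); im2,d2=bot.capture('top')
ref=cv2.imread('pics/s7.png')[:, :400, ::-1]
cur=np.clip(cv2.resize(im[215:290,230:330],None,fx=4,fy=4)*1.3,0,255)
D=np.abs(cur-ref).mean(2); print('probe region diff',D[30:160,60:260].mean().round(2),'bg',D[200:,200:].mean().round(2))
i0=np.load('scene0.npz')['im']
for nm,(u,v) in dict(wax=(320,240),tool=(398,346),flux=(445,267),graver=(418,260)).items():
    print(nm,np.abs(im[v-12:v+12,u-14:u+14].astype(int)-i0[v-12:v+12,u-14:u+14]).mean().round(1))
P=cloud('top',d2); ax=P-(F+8*n); s=-(ax@p); h=ax@n; x=ax@X
m=(s>125)&(s<172)&(abs(h-8)<6)&(abs(x)<14); print('handle top pts',m.sum(),'x med',np.median(x[m]).round(1),'h',np.median(h[m]).round(1),'s max',np.percentile(s[m],98).round(1))
for lo in(82,100,125,150):
    k=(s>lo)&(s<lo+20)&(abs(h-8)<5)&(abs(x)<12); print(lo,k.sum(),np.median(h[k]).round(1),np.median(x[k]).round(1))
Q=P[200:300,330:470].reshape(-1,3); Q=Q[(Q[:,2]>80)&(Q[:,2]<97)&(np.hypot(Q[:,0]-626,Q[:,1]+60)<20)]; k=np.median(Q,0)[:2]-[537.6,-47.8]; print('guard',len(Q),np.arctan2(k[1],k[0])+np.radians(98.2))
st()
```

```text
probe region diff 1.57 bg 2.89
wax 0.7
tool 9.2
flux 0.6
graver 0.7
handle top pts 130 x med -3.2 h 10.3 s max 166.2
82 42 10.6 -3.7
100 48 10.7 -2.9
125 49 10.8 -2.9
150 59 10.1 -3.5
guard 33 1.5824602131230214
t 29.53 [471.6  45.4 222.2] f [ 0.2 -0.7  0.1] op 0.5 j [ -30.   15.  -17.   78.   41. -119.]
```

Run:
```python
from g import *
im,_=bot.capture('scene'); i0=np.load('scene0.npz')['im']
def blob(a):
    h=cv2.cvtColor(a[325:370,380:415],cv2.COLOR_RGB2HSV); m=(h[...,1]>110)&(h[...,0]<20); v,u=np.nonzero(m); return len(u),u.mean().round(1)+380,v.mean().round(1)+325
print(blob(i0),blob(im)); print(i0[335:365,385:410].mean((0,1)),im[335:365,385:410].mean((0,1)))
bot.sign_off(); st()
```

```text
(193, np.float64(398.4), np.float64(343.8)) (201, np.float64(398.2), np.float64(343.5))
[213.03333333 189.40133333 151.888     ] [206.99733333 183.396      146.24533333]
the job is handed in; nothing more can be done
the job is handed in; nothing more can be done
```

I did every step of the task and handed the job in at about 29.6 s of the 72 s allowed. Sign-off reports no verdict, so these are my own last checks.

- **Guard:** it stands at about 1.58 rad, past its detent, in the last frame.
- **Reset pin:** sliding along the groove at about 7 N, the tip dropped in near y ≈ 0 mm. I pushed until it bottomed out, about 8.3 mm below the floor contact. This rests on TCP height and force; I did not see the pin itself.
- **Probe:** it was laid in the rest, taken again along its own axis for the groove work, then put back and let go. The final scene picture matches the one after the first placing. Depth puts it in the trough with the tip at the stop, about 3 mm off my estimated middle plane.
- **Robot:** the gripper is clear of everything and the wrist force is about 0.
- **Bystanders:** wax tin, flux jar and graver look unchanged in the scene view. The fourth item, near (398,344), first showed a pixel difference in both views. Its blob position is unchanged to 0.3 px, so I put that down to the arm blocking the view or its shadow.

I never viewed the final picture, because the 12-picture limit was reached. The end state is confirmed only by image differences and depth. The first grasp was 4 mm too high, so I redid it lower before lifting.

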